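# Reload the lacquer curing box

## Task

Raise the curing box's roller shutter by its bar until it stays open by itself, take out every cured red caddy and stand it in the felt-lined tray; then lift each freshly painted black lacquer box from the bench into the curing box, standing flat on the rack. Then pull the shutter right down again, and only once it is shut set the blue-handled humid-air valve half open, the lever at 45 degrees to the pipe. Set the pieces down gently and upright (do not drop them), and leave the other things on the bench where they are.

Things in the scene. Friction and masses are not known exactly. Their poses are not given: they have to be found in the camera images.
- curing_box: Fixed plywood curing box, 400 deep, 390 wide, 210 mm high. Origin: centre of its underside, on the bench; x to its back, y to its left seen from the front, z up; the front with the shutter faces -x. Half-round cheeks 14 mm thick outside y = +-180 mm, their edge a circle of radius 187 mm about the axis x = 0, z = 22 mm. A fixed hood covers x above 35 mm; x below 0 is free from above when open.
- rack (a point): Centre of the free rack (the slatted floor) in the curing box, on its top surface 20 mm above the bench, axes as curing_box. Free to 100 mm before it (sill, 32 mm above the bench) and behind it (upright diffuser panel), and 180 mm to each side. Takes three boxes end to end at x = -15 mm, y = -110, 0, 110 mm from here, their long side along y.
- shutter (a joint): Slatted wooden roller shutter: angle in rad along circular tracks about the axis x = 0, z = 22 mm of curing_box (along its y). 0: shut; 1.5: fully open, run back under the hood. Outside radius of slats 175 mm. Let go below about 0.4 it slides shut by its weight, from 0.4 to 0.9 friction may hold it, above that it rolls back and stays open. About 4 N at the bar moves it.
- shutter_bar (a point): Middle of the shutter's round steel handle bar, 12 mm thick, 124 mm long, along curing_box's y, 40 mm off the slats on a post at each end. Moves on a circle of radius 215 mm about the shutter's axis: shut at x = -212, z = 59 mm of curing_box, open at x = +22, z = 236 mm. Can be pinched from above, one finger behind it, the tool upright all the way while the bar turns in the fingers.
- valve (a joint): Lever of the brass ball valve on the humid-air pipe at the right side (-y) of curing_box, in rad. 0: shut, the lever crosswise to the pipe, pointing to curing_box's -x; it turns anticlockwise seen from above; 1.57: fully open, in line with the pipe, pointing to -y. Half open is 0.785. It stays where it is left; about 3 N at the grip turns it.
- valve_grip (a point): Middle of the lever's blue grip sleeve, 75 mm from the valve's axis: 70 mm long along the lever, 15 mm wide, 12 mm high, at z = 101 mm, with free space round it.
- valve_axis (a point): Point on the valve's vertical axis at the height of the lever (fixed to curing_box at x = -115, y = -262, z = 101 mm).
- tray: Dark wooden tray with a blue felt floor, fixed to the bench, 130 x 200 mm (x, y), rim 18 mm high and 7 mm thick, floor at z = 7 mm. Origin: centre of its underside. Two caddies stand well at y = -45 and +45 mm.
- wet1_mid (a point): Freshly painted black lacquer box with gold decoration on its lid: 88 mm (x) x 44 mm (y) x 42 mm (z), 0.1 to 0.2 kg; this point is its centre, 21 mm above its underside, x along its length, z up. Gripped by its long sides. May be absent (None).
- wet2_mid (a point): A second black lacquer box, same size and axes. May be absent.
- wet3_mid (a point): A third black lacquer box, same size and axes. May be absent.
- cured1_mid (a point): Cured red lacquer tea caddy, a round closed jar of 56 mm diameter and 56 mm height, 0.1 kg, that starts on the rack inside the curing box; this point is its centre, 28 mm above its underside, z up. May be absent (None).
- cured2_mid (a point): A second red caddy, the same. May be absent.
- brush_mug: White mug with brushes, 84 mm wide, 200 mm high over all. Origin: centre of its underside. Not part of the job: leave it.
- water_cup: Clear cup, 68 mm wide, 75 mm high. Origin: centre of its underside. Not part of the job: leave it.
- clock: White desk clock, 24 x 90 x 85 mm. Origin: centre of its underside. Not part of the job: leave it.
- dish: Small white dish, 66 mm wide, 20 mm high. Origin: centre of its underside. Not part of the job: leave it.
- tape: Roll of yellow tape, 64 mm wide, 18 mm high. Origin: centre of its underside. Not part of the job: leave it.
- jar: Amber jar with a white lid, 56 mm wide, 70 mm high. Origin: centre of its underside. Not part of the job: leave it.
- brush: Flat brush lying on the bench, 160 mm long. Origin: centre of its underside. Not part of the job: leave it.
Things that resemble listed ones, but are neither listed nor needed, are in the scene too. What is shaped like the part that bears wet3_mid but purple or turquoise is not meant.

How it is judged:
On the way, in this order (a step that is already met when the one before it is completed fails the run):
1. the shutter is raised and, let go, stays open (value of joint shutter above 1.3 rad and contact force between the fingers and shutter below 0.1 N), for 0.4 s.
2. every cured red caddy stands in the tray, let go (x of cured1_mid in the frame of tray between -0.058 and 0.058 m and y of cured1_mid in the frame of tray between -0.093 and 0.093 m and z of cured1_mid in the frame of tray between 0.022 and 0.046 m and angle between each of cured1_mid, cured2_mid's own z axis and vertical below 0.15 rad and x of cured2_mid in the frame of tray between -0.058 and 0.058 m and y of cured2_mid in the frame of tray between -0.093 and 0.093 m and z of cured2_mid in the frame of tray between 0.022 and 0.046 m and contact force between the fingers and cured1 below 0.1 N and contact force between the fingers and cured2 below 0.1 N), for 0.2 s.
3. every black lacquer box stands in the curing box, let go (x of wet1_mid in the frame of curing_box between -0.17 and 0.03 m and y of wet1_mid in the frame of curing_box between -0.18 and 0.18 m and z of wet1_mid in the frame of curing_box between 0.03 and 0.052 m and angle between each of wet1_mid, wet2_mid, wet3_mid's own z axis and vertical below 0.15 rad and x of wet2_mid in the frame of curing_box between -0.17 and 0.03 m and y of wet2_mid in the frame of curing_box between -0.18 and 0.18 m and z of wet2_mid in the frame of curing_box between 0.03 and 0.052 m and x of wet3_mid in the frame of curing_box between -0.17 and 0.03 m and y of wet3_mid in the frame of curing_box between -0.18 and 0.18 m and z of wet3_mid in the frame of curing_box between 0.03 and 0.052 m and contact force between the fingers and wet1 below 0.1 N and contact force between the fingers and wet2 below 0.1 N and contact force between the fingers and wet3 below 0.1 N), for 0.2 s.
4. the shutter is right down (value of joint shutter below 0.06 rad), for 0.2 s.
5. the valve is half open (value of joint valve between 0.66 and 0.91 rad), for 0.2 s.
At the end, for the whole second after the job is handed in: Every caddy stands upright (within 0.15 rad) on the floor of the tray; every black box stands flat (within 0.15 rad) on the rack inside the curing box; the shutter is shut (below 0.06 rad); the valve lever is at 0.785 rad within 0.125 rad (all of step 5 and x of cured1_mid in the frame of tray between -0.058 and 0.058 m and y of cured1_mid in the frame of tray between -0.093 and 0.093 m and z of cured1_mid in the frame of tray between 0.022 and 0.046 m and angle between each of cured1_mid, cured2_mid, wet1_mid, wet2_mid, wet3_mid's own z axis and vertical below 0.15 rad and x of cured2_mid in the frame of tray between -0.058 and 0.058 m and y of cured2_mid in the frame of tray between -0.093 and 0.093 m and z of cured2_mid in the frame of tray between 0.022 and 0.046 m and x of wet1_mid in the frame of curing_box between -0.17 and 0.03 m and y of wet1_mid in the frame of curing_box between -0.18 and 0.18 m and z of wet1_mid in the frame of curing_box between 0.03 and 0.052 m and x of wet2_mid in the frame of curing_box between -0.17 and 0.03 m and y of wet2_mid in the frame of curing_box between -0.18 and 0.18 m and z of wet2_mid in the frame of curing_box between 0.03 and 0.052 m and x of wet3_mid in the frame of curing_box between -0.17 and 0.03 m and y of wet3_mid in the frame of curing_box between -0.18 and 0.18 m and z of wet3_mid in the frame of curing_box between 0.03 and 0.052 m and value of joint shutter below 0.06 rad); the robot touches nothing.
It fails at once if a lacquer piece is let fall from a height (let go with its centre more than 100 mm above the bench) ((height (world z) of wet1_mid above 0.1 m and contact force between the fingers and wet1 below 0.1 N) or (height (world z) of wet2_mid above 0.1 m and contact force between the fingers and wet2 below 0.1 N) or (height (world z) of wet3_mid above 0.1 m and contact force between the fingers and wet3 below 0.1 N) or (height (world z) of cured1_mid above 0.1 m and contact force between the fingers and cured1 below 0.1 N) or (height (world z) of cured2_mid above 0.1 m and contact force between the fingers and cured2 below 0.1 N)).
It fails at once if another thing on the bench is pushed more than 50 mm from its place (distance of any of brush_mug, water_cup, clock, dish, tape, jar, brush from where it was at the start of the episode above 0.05 m).
Of cured1, cured2 only 1 to 2 are there at a start; the rules pass over those that are not, and their reading is None.
Of wet1, wet2, wet3 only 2 to 3 are there at a start; the rules pass over those that are not, and their reading is None.
At some moment in a run one of wet1, wet2, wet3, cured1, cured2 may be knocked a few centimetres aside while the robot is not near it.
It also fails if it takes over 210 s, if anything falls off the work surface, if the arm or the gripper's body presses on something with over 40 N, if the wrist force passes 120 N, or if a joint passes its speed limit or range.

## Robot

A 7-joint arm with a two-finger parallel gripper is mounted at the origin on the work surface. World frame = base frame: x ahead of the robot, y to its left, z up, the work surface at z = 0. Lengths are in m, angles in rad, forces in N, time in s.
With the tool pointing down it reaches from about 0.425 to 0.875 m from the base axis. Payload 4.7 kg.
Tool frame: the origin (TCP) lies at the centre of the arm's flange, where the gripper is bolted on; the fingertips stand 173 mm ahead of it and the grasp point (between the pads) lies 155 mm ahead of it; z points along the fingers, y is the line along which they close (so a half turn about z gives the same grasp; the last joint's range is limited). The gripper opens to 85 mm and grips with 20 to 120 N. Pads are 22 mm wide; open, the fingers measure 114 mm over their backs; the gripper's body (76 mm by 85 mm) begins 54 mm behind the grasp point. The pads swing forward as they close: fully open they stand 13 mm farther back than shut.
Start: joints at [1.241, 0.321, -0.07, 1.45, 0.023, 1.371, -0.057], TCP at [0.219, -0.612, 0.405] pointing down, gripper open.
Joint ranges: [-2.86, 2.86], [-0.3, 2.09], [-1.38, 1.24], [0.06, 2.45], [-1.56, 4.7], [0.09, 2.05], [-2.69, 2.69]. Speed limits (rad/s): [2.57, 2.57, 3.14, 3.14, 3.14, 3.14, 3.14].

## Interface

Orientations are given as a unit quaternion [w, x, y, z].
In Python, from station import sense, read_camera, job_done gives the robot as it stands.
- The arm moves only by the tool carry_out, never from a script. Its argument "deltas" is a list of rows, each an object of numbers: "wx", "wy", "wz": the turn, a rotation vector about the tool's x, y, z in units of 6 degrees (1.0 is 6 degrees); "x", "y", "z": the shift along the tool's x, y, z in units of 50 mm (1.0 is 50 mm); "jaw": the opening, from -1 (shut) to 1 (fully open), so that 0 is half open. In form: [{"wx": .., "wy": .., "wz": .., "x": .., "y": .., "z": .., "jaw": ..}, ...]. A call has 1 to 12 rows; each row shifts and turns the commanded pose from where the row before left it, along the tool's axes as they then stand; what a row does not reach is not made up. A row lasts 1/10 s, in which the tool goes at most 50 mm and 8.59 degrees, less where a joint would pass 70% of its speed; a pose out of reach is approached as far as the arm can. A call is refused whole if a number of a shift passes 1 or a number of a turn 1, either way. A call with a gripper value outside its range is refused whole. The fingers move at their own pace and stop on an object; the grip force is fixed at half the most. Time passes only in rows, so rows that do not move let the fingers close. It gives the time, the measured TCP pose, the force, the opening and the grip force at its end, in the units of the state.
- sense(): the state, without advancing time (a new reading comes with each control period).
- read_camera(name): name is "scene" or "top" or "wrist"; returns a dict with "color" (420x560x3 uint8, blue, green, red), "K" (3x3 intrinsics, pixels), "R" (3x3) and "t" (3): a world point X has camera coordinates R X + t; the wrist camera has in their place "hand_eye" (4x4, takes a point from camera to tool coordinates, whose origin is the TCP and whose axes are the flange's). Camera axes: x right, y down, z forward; pixel columns grow to the right and rows downward; lengths in m; the calibration is good to about 2 mm. A picture is of the moment at which its call begins: read the wrist's pose just before it. There is no depth.
- job_done(): hands the job in; it is judged then, once.
The state is a dict: "time_s": time; "joint_pos": joint angles; "dq": joint speeds; "tau": joint torques, N m; "ee_pos": TCP position; "orientation": TCP orientation; "force": force on the tool from outside, world axes, zero at the start; "torque": the same for the moment, N m; "opening": opening from 0.0 (shut) to 1.0 (fully open); "grip_force": force on a finger pad.
Only numpy, scipy, OpenCV 4.12 (cv2) and the standard library are available. Lean on these libraries where they do the work, as an engineer would, in place of code of your own. Each camera call takes 0.05 s, during which the arm holds its last target. There are 200 camera calls.

## Working session

There is one attempt and no reset: what is moved stays moved. The work goes in short steps, Python scripts to look and compute and a tool call to move; the robot and the scene stay as the last step left them, time stands still between calls to the robot, and variables do not carry over. Pictures are saved under pics/ and viewed, at most 14 in all, crops included, and the job is handed in when it is done.

Besides the shell and the picture viewer there is one more tool, called as name(argument=value, ...) on one line, values as JSON. carry_out: Moves the arm, as the interface text tells. Its arguments: {"type":"object","properties":{"deltas":{"type":"array","items":{"type":"object","properties":{"wx":{"type":"number"},"wy":{"type":"number"},"wz":{"type":"number"},"x":{"type":"number"},"y":{"type":"number"},"z":{"type":"number"},"jaw":{"type":"number"}}}}},"required":["deltas"]}

```bash
mkdir -p pics; cat > h.py <<'E'
import numpy as np, cv2
from station import sense, read_camera, job_done
from scipy.spatial.transform import Rotation as Rn
def cam(name,save=None):
    s=sense(); c=read_camera(name)
    if name=="wrist":
        q=s["orientation"]; T=np.eye(4); T[:3,:3]=Rn.from_quat([q[1],q[2],q[3],q[0]]).as_matrix(); T[:3,3]=s["ee_pos"]
        W=np.linalg.inv(T@np.array(c["hand_eye"])); c["R"]=W[:3,:3]; c["t"]=W[:3,3]
    c["R"]=np.array(c["R"]);c["t"]=np.array(c["t"]);c["K"]=np.array(c["K"])
    if save: cv2.imwrite(f"pics/{save}.png",c["color"])
    return c
def ray(c,u,v,z):
    d=c["R"].T@np.linalg.solve(c["K"],[u,v,1.]); o=-c["R"].T@c["t"]
    return o+d*(z-o[2])/d[2]
def pix(c,X):
    p=c["K"]@(c["R"]@np.array(X)+c["t"]); return p[:2]/p[2]
def tool():
    s=sense();q=s["orientation"];return np.array(s["ee_pos"]),Rn.from_quat([q[1],q[2],q[3],q[0]]).as_matrix()
def save(o,name,crop=None,s=1):
    if crop: o=o[crop[1]:crop[3],crop[0]:crop[2]]
    cv2.imwrite(f"pics/{name}.png",cv2.resize(o,None,fx=s,fy=s,interpolation=2))
E
python3 - <<'E'
from h import *
import pickle
a=cam("scene","scene0");b=cam("top","top0");pickle.dump((a,b),open("c.pkl","wb"))
for c in(a,b):print(c["K"].round(1).tolist(),(-c["R"].T@c["t"]).round(3),c["R"][2].round(2))
s=sense();print(s)
print(tool()[1].round(3))
E
```

```text
[[428.2, 0.0, 281.9], [0.0, 428.2, 214.7], [0.0, 0.0, 1.0]] [1.077 0.336 1.077] [-0.52 -0.22 -0.83]
[[456.6, 0.0, 276.6], [0.0, 456.6, 210.1], [0.0, 0.0, 1.0]] [0.331 0.072 1.347] [ 0.11 -0.   -0.99]
{'time_s': 0.1, 'joint_pos': array([ 1.24108653,  0.32176925, -0.07009337,  1.45154078,  0.02257401,
        1.3708192 , -0.05689022]), 'dq': array([ 0.00145691, -0.00064722,  0.00023081, -0.00336481,  0.00153118,
       -0.00152894, -0.00060929]), 'tau': array([ 2.16843969e-04, -4.94880617e+01, -3.83826708e-01, -3.15208805e+01,
        1.29350822e-02,  7.51106534e-03, -5.29013062e-05]), 'ee_pos': array([ 0.219018  , -0.61179788,  0.40372558]), 'orientation': array([-8.55840196e-04,  9.85256872e-01,  1.71079309e-01, -1.81762812e-04]), 'force': array([0.09349743, 0.17362204, 0.41065544]), 'torque': array([-0.00160553, -0.01123806, -0.00818497]), 'grip_force': 0.0, 'opening': 1.0007234653121952}
[[ 0.941  0.337 -0.001]
 [ 0.337 -0.941  0.002]
 [-0.    -0.002 -1.   ]]
```

View pics/scene0.png

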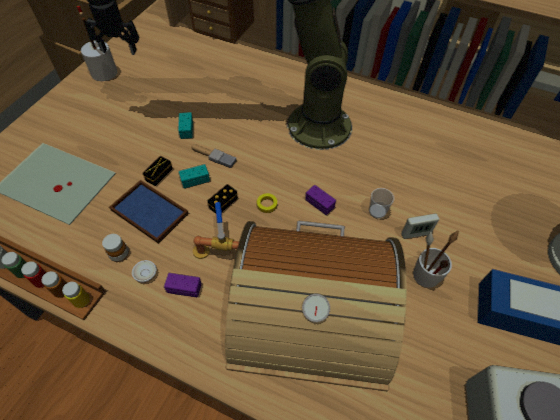

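View pics/top0.png

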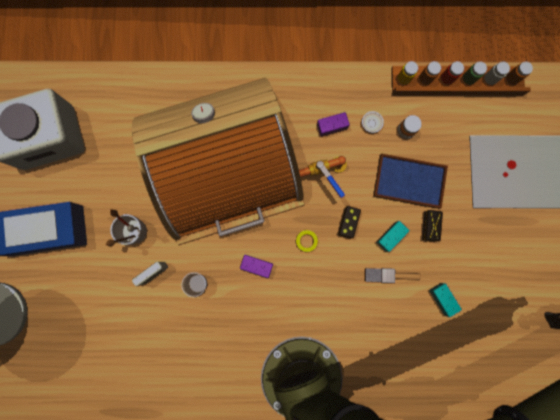

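The scene picture shows two black boxes at (157,170) and (222,198), purple boxes at (183,285) and (320,200), and turquoise boxes at (186,125) and (195,176). The top view has the black boxes at (349,222) and (432,226), the tray at (411,181), the shutter bar from about (218,232) to (263,213), and the valve near (325,170). I'll take a close crop to check these.

```bash
python3 - <<'E'
from h import *
import pickle
a,b=pickle.load(open("c.pkl","rb"))
save(b["color"],"topc",(125,75,461,315),2.38)
E
```

```text
(no output)
```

View pics/topc.png

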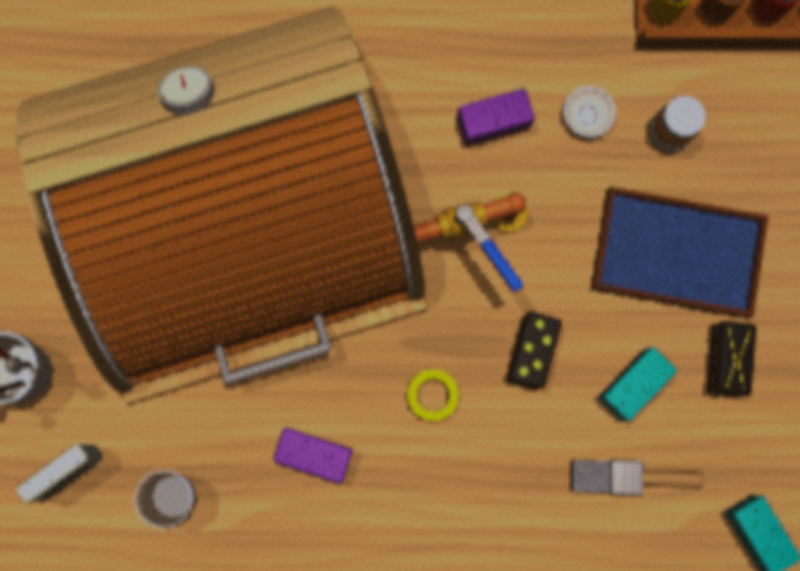

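```bash
python3 - <<'E'
from h import *
import pickle
a,b=pickle.load(open("c.pkl","rb"))
def P(u,v,z): return ray(b,125+u/2.38,75+v/2.38,z)
pts=[((226,379),(-.212,.062,.059)),((328,350),(-.212,-.062,.059)),((465,214),(-.115,-.262,.108)),((519,288),None)]
W=[P(*p,m[2] if m else .105)[:2] for p,m in pts]
print(np.round(W,3).tolist(),np.hypot(*(W[0]-W[1])),np.hypot(*(W[2]-W[3])))
M=np.array([m[:2] for _,m in pts[:3]]);W3=np.array(W[:3])
mc,wc=M.mean(0),W3.mean(0);A=M-mc;B=W3-wc
th=np.arctan2((A[:,0]*B[:,1]-A[:,1]*B[:,0]).sum(),(A*B).sum())
R=np.array([[np.cos(th),-np.sin(th)],[np.sin(th),np.cos(th)]]);t=wc-R@mc
print("box",t.round(4),th,"res",(W3-M@R.T-t).round(4).tolist())
lv=W[3]-W[2];print("lever angle in box",np.degrees(np.arctan2(*(R.T@lv)[::-1])))
T=np.array([P(*p,.018)[:2] for p in[(608,189),(767,214),(750,315),(594,290)]]);print("tray",T.mean(0).round(4),T.round(3).tolist())
e=(T[0]+T[3]-T[1]-T[2]);print("tray y dir deg",np.degrees(np.arctan2(e[1],e[0]))-90,np.hypot(*e)/2)
for q in[[(525,313),(561,322),(544,388),(508,382)],[(714,323),(755,323),(751,395),(709,392)]]:
    T=np.array([P(*p,.042)[:2] for p in q]);e=T[0]+T[1]-T[2]-T[3];print("wet",T.mean(0).round(4),np.degrees(np.arctan2(e[1],e[0])),np.hypot(*e)/2,np.hypot(*(T[0]-T[1])))
for n,x in dict(sill=[-.2,0,.0],rack=[-.085,0,.02]).items():print(n)
for n,c in(("scene",a),("top",b)):
    o=c["color"].copy()
    def d(X,col=(0,255,0)):
        w=np.r_[R@np.array(X[:2])+t,X[2]];p=pix(c,w);cv2.circle(o,tuple(int(round(v)) for v in p),2,col,-1)
    for y in(.062,-.062):d((-.212,y,.059))
    d((-.115,-.262,.101));d((-.19,-.262,.101))
    for y in(.194,-.194):
        for k in np.linspace(0,np.pi/2,6):d((-.187*np.cos(k),y,.022+.187*np.sin(k)),(255,0,255))
    for y in (.195,-.195):d((.2,y,.0),(255,255,0));d((-.2,y,0),(255,255,0))
    save(o,"ov_"+n,(120,60,360,260) if n=="top" else (180,190,420,390),2.0)
i=[cv2.imread(f"pics/ov_{n}.png") for n in("top","scene")]
save(np.hstack(i),"ov",None,.83)
E
```

```text
[[0.407, 0.231], [0.442, 0.11], [0.597, -0.049], [0.511, -0.111]] 0.12566277961067618 0.10610505718657691
box [0.6272 0.2346] 0.30644448276594727 res [[0.001, 0.001], [-0.0015, -0.0015], [0.0005, 0.0005]]
lever angle in box -161.78699390719882
tray [ 0.5697 -0.3242] [[0.649, -0.237], [0.618, -0.434], [0.491, -0.409], [0.521, -0.217]]
tray y dir deg -8.973686138703954 0.19696272108954704
wet [ 0.4433 -0.1384] -14.856631362718646 0.08453273239378728 0.044713067130301286
wet [ 0.4357 -0.3766] -5.630813180532335 0.08559773355392837 0.04960283716055556
sill
rack
```

View pics/ov.png

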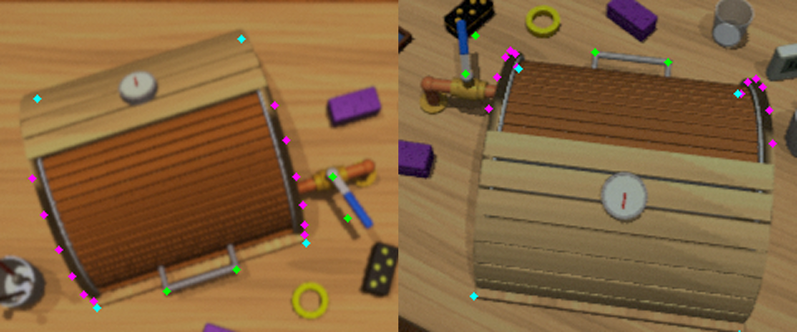

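The overlay fits: the bar ends, cheeks and valve axis land on their parts within a few mm. The lever starts at about 0.32 rad, pointing at crop (519,288). The boxes I'll take are the black ones at (349,222) and (432,226), not the purple or turquoise ones. I'm setting out for the bar.

carry_out(deltas=[{"wz": -1, "jaw": 1}, {"wz": -1, "jaw": 1}, {"wz": -1, "jaw": 1}, {"wz": -1, "jaw": 1}, {"wz": -1, "jaw": 1}, {"wz": -1, "jaw": 1}, {"wz": -1, "jaw": 1}, {"wz": -1, "jaw": 1}, {"wz": -1, "jaw": 1}, {"wz": -1, "jaw": 1}, {"wz": -1, "jaw": 0}, {"wz": -1, "jaw": -0.3}])

```text
schema error: expected keys wx, wy, wz, x, y, z, jaw
```

carry_out(deltas=[{"wz": -0.88, "jaw": -0.3}, {"wz": -0.88, "jaw": -0.3}, {"wz": -0.88, "jaw": -0.3}, {"x": 0.49, "y": 0.74, "jaw": -0.3}, {"x": 0.49, "y": 0.74, "jaw": -0.3}, {"x": 0.49, "y": 0.74, "jaw": -0.3}, {"x": 0.49, "y": 0.74, "jaw": -0.3}, {"x": 0.49, "y": 0.74, "jaw": -0.3}, {"x": 0.49, "y": 0.74, "jaw": -0.3}, {"x": 0.49, "y": 0.74, "jaw": -0.3}, {"x": 0.49, "y": 0.74, "jaw": -0.3}, {"x": 0.49, "y": 0.74, "jaw": -0.3}])

```text
schema error: expected keys wx, wy, wz, x, y, z, jaw
```

```bash
cat >> h.py <<'E'
TH=0.3064; BO=np.array([.6272,.2346])
def bw(x,y): # box frame to world
    c,s=np.cos(TH),np.sin(TH); return BO+np.array([c*x-s*y,s*x+c*y])
def go(gx,gy,gz=None,psi=None):
    "grasp point target; prints turn units, then shift units after the turn"
    p,R=tool(); cur=np.degrees(np.arctan2(R[1,0],R[0,0])); 
    if psi is None: psi=cur
    d=np.array([gx,gy])-p[:2]; a=np.radians(psi); s=sense()
    dz=0 if gz is None else p[2]-(gz+.155)
    print("psi %.1f tilt %.3f grasp %s wz %.2f | x %.2f y %.2f z %.2f (units) j7 %.2f F %s op %.2f gf %.1f t %.1f"%(cur,R[2,2],np.round([p[0],p[1],p[2]-.155],4),-((psi-cur+180)%360-180)/6,(d@[np.cos(a),np.sin(a)])/.05,(d@[np.sin(a),-np.cos(a)])/.05,dz/.05,s["joint_pos"][6],np.round(s["force"],1),s["opening"],s["grip_force"],s["time_s"]))
E
python3 -c "
from h import *
go(*bw(-.212,0),.16,np.degrees(TH)+90)"
```

```text
psi 19.7 tilt -1.000 grasp [ 0.219  -0.6118  0.2487] wz -14.64 | x 13.68 y 8.65 z 1.77 (units) j7 -0.06 F [0.1 0.2 0.4] op 1.00 gf 0.0 t 0.1
```

All keys are needed in every row.

carry_out(deltas=[{"wx": 0, "wy": 0, "wz": -1, "x": 0, "y": 0, "z": 0, "jaw": -0.3}, {"wx": 0, "wy": 0, "wz": -1, "x": 0, "y": 0, "z": 0, "jaw": -0.3}, {"wx": 0, "wy": 0, "wz": -1, "x": 0, "y": 0, "z": 0, "jaw": -0.3}, {"wx": 0, "wy": 0, "wz": -1, "x": 0, "y": 0, "z": 0, "jaw": -0.3}, {"wx": 0, "wy": 0, "wz": -1, "x": 0, "y": 0, "z": 0, "jaw": -0.3}, {"wx": 0, "wy": 0, "wz": -1, "x": 0, "y": 0, "z": 0, "jaw": -0.3}, {"wx": 0, "wy": 0, "wz": -1, "x": 0, "y": 0, "z": 0, "jaw": -0.3}, {"wx": 0, "wy": 0, "wz": -1, "x": 0, "y": 0, "z": 0, "jaw": -0.3}, {"wx": 0, "wy": 0, "wz": -1, "x": 0, "y": 0, "z": 0, "jaw": -0.3}, {"wx": 0, "wy": 0, "wz": -1, "x": 0, "y": 0, "z": 0, "jaw": -0.3}, {"wx": 0, "wy": 0, "wz": -1, "x": 0, "y": 0, "z": 0, "jaw": -0.3}, {"wx": 0, "wy": 0, "wz": -1, "x": 0, "y": 0, "z": 0, "jaw": -0.3}])

```text
time_s: 1.3
ee_pos: [0.219, -0.6119, 0.4041]
orientation: [-0.0, 0.695, 0.719, 0.0]
force: [-1.0, 0.7, 0.4]
opening: 0.347
grip_force: 0.0
```

carry_out(deltas=[{"wx": 0, "wy": 0, "wz": -0.88, "x": 0, "y": 0, "z": 0, "jaw": -0.3}, {"wx": 0, "wy": 0, "wz": -0.88, "x": 0, "y": 0, "z": 0, "jaw": -0.3}, {"wx": 0, "wy": 0, "wz": -0.88, "x": 0, "y": 0, "z": 0, "jaw": -0.3}, {"wx": 0, "wy": 0, "wz": 0, "x": 0.49, "y": 0.74, "z": 0, "jaw": -0.3}, {"wx": 0, "wy": 0, "wz": 0, "x": 0.49, "y": 0.74, "z": 0, "jaw": -0.3}, {"wx": 0, "wy": 0, "wz": 0, "x": 0.49, "y": 0.74, "z": 0, "jaw": -0.3}, {"wx": 0, "wy": 0, "wz": 0, "x": 0.49, "y": 0.74, "z": 0, "jaw": -0.3}, {"wx": 0, "wy": 0, "wz": 0, "x": 0.49, "y": 0.74, "z": 0, "jaw": -0.3}, {"wx": 0, "wy": 0, "wz": 0, "x": 0.49, "y": 0.74, "z": 0, "jaw": -0.3}, {"wx": 0, "wy": 0, "wz": 0, "x": 0.49, "y": 0.74, "z": 0, "jaw": -0.3}, {"wx": 0, "wy": 0, "wz": 0, "x": 0.49, "y": 0.74, "z": 0, "jaw": -0.3}, {"wx": 0, "wy": 0, "wz": 0, "x": 0.49, "y": 0.74, "z": 0, "jaw": -0.3}])

```text
time_s: 2.5
ee_pos: [0.4708, -0.2998, 0.4045]
orientation: [-0.0, 0.591, 0.807, -0.0]
force: [0.6, -0.1, 0.5]
opening: 0.352
grip_force: 0.0
```

```bash
python3 -c "
from h import *
go(*bw(-.212,0),.16,np.degrees(TH)+90)"
```

```text
psi 107.5 tilt -1.000 grasp [ 0.4708 -0.2998  0.2495] wz -0.01 | x 9.25 y 1.97 z 1.79 (units) j7 0.76 F [ 0.6 -0.1  0.5] op 0.35 gf 0.0 t 2.5
```

carry_out(deltas=[{"wx": 0, "wy": 0, "wz": 0, "x": 0.84, "y": 0.18, "z": 0, "jaw": -0.3}, {"wx": 0, "wy": 0, "wz": 0, "x": 0.84, "y": 0.18, "z": 0, "jaw": -0.3}, {"wx": 0, "wy": 0, "wz": 0, "x": 0.84, "y": 0.18, "z": 0, "jaw": -0.3}, {"wx": 0, "wy": 0, "wz": 0, "x": 0.84, "y": 0.18, "z": 0, "jaw": -0.3}, {"wx": 0, "wy": 0, "wz": 0, "x": 0.84, "y": 0.18, "z": 0, "jaw": -0.3}, {"wx": 0, "wy": 0, "wz": 0, "x": 0.84, "y": 0.18, "z": 0, "jaw": -0.3}, {"wx": 0, "wy": 0, "wz": 0, "x": 0.84, "y": 0.18, "z": 0, "jaw": -0.3}, {"wx": 0, "wy": 0, "wz": 0, "x": 0.84, "y": 0.18, "z": 0, "jaw": -0.3}, {"wx": 0, "wy": 0, "wz": 0, "x": 0.84, "y": 0.18, "z": 0, "jaw": -0.3}, {"wx": 0, "wy": 0, "wz": 0, "x": 0.84, "y": 0.18, "z": 0, "jaw": -0.3}, {"wx": 0, "wy": 0, "wz": 0, "x": 0.84, "y": 0.17, "z": 0, "jaw": -0.3}, {"wx": 0, "wy": 0, "wz": 0, "x": 0, "y": 0, "z": 0, "jaw": -0.3}])

```text
time_s: 3.7
ee_pos: [0.4229, 0.1751, 0.405]
orientation: [-0.0, 0.587, 0.81, 0.001]
force: [-0.4, 0.0, 0.6]
opening: 0.35
grip_force: 0.0
```

```bash
python3 - <<'E'
from h import *
c=cam("wrist")
o=c["color"].copy()
for y in(.062,0,-.062):
    p=pix(c,[*bw(-.212,y),.059]);print(p);cv2.circle(o,tuple(int(v) for v in p),3,(0,255,0),-1)
save(o,"w1")
go(*bw(-.212,0),.062,np.degrees(TH)+90)
E
```

```text
[282.07747471 121.19969476]
[281.30839166 193.65209447]
[280.6140937  259.05927511]
psi 107.9 tilt -1.000 grasp [0.4238 0.1718 0.2497] wz 0.06 | x -0.03 y 0.02 z 3.75 (units) j7 -0.02 F [ 0.2 -1.2  0.1] op 0.35 gf 0.0 t 3.8
```

View pics/w1.png

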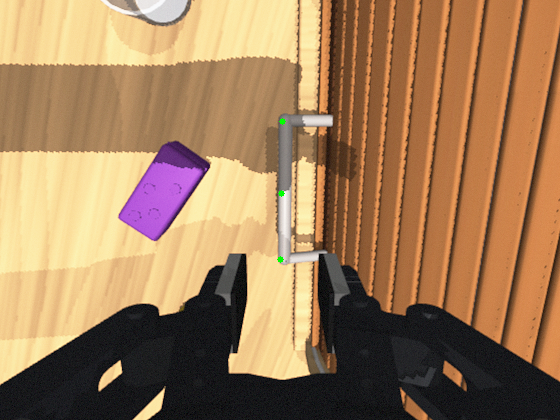

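The bar runs from (284,121) to (283,259), with the predicted points on it within 2–3 mm, and lies between the fingers. Descending and gripping.

carry_out(deltas=[{"wx": 0, "wy": 0, "wz": 0, "x": 0, "y": 0.03, "z": 0.5, "jaw": -0.3}, {"wx": 0, "wy": 0, "wz": 0, "x": 0, "y": 0.03, "z": 0.5, "jaw": -0.3}, {"wx": 0, "wy": 0, "wz": 0, "x": 0, "y": 0, "z": 0.5, "jaw": -0.3}, {"wx": 0, "wy": 0, "wz": 0, "x": 0, "y": 0, "z": 0.5, "jaw": -0.3}, {"wx": 0, "wy": 0, "wz": 0, "x": 0, "y": 0, "z": 0.5, "jaw": -0.3}, {"wx": 0, "wy": 0, "wz": 0, "x": 0, "y": 0, "z": 0.5, "jaw": -0.3}, {"wx": 0, "wy": 0, "wz": 0, "x": 0, "y": 0, "z": 0.4, "jaw": -0.3}, {"wx": 0, "wy": 0, "wz": 0, "x": 0, "y": 0, "z": 0.3, "jaw": -0.3}, {"wx": 0, "wy": 0, "wz": 0, "x": 0, "y": 0, "z": 0, "jaw": -0.6}, {"wx": 0, "wy": 0, "wz": 0, "x": 0, "y": 0, "z": 0, "jaw": -1}, {"wx": 0, "wy": 0, "wz": 0, "x": 0, "y": 0, "z": 0, "jaw": -1}, {"wx": 0, "wy": 0, "wz": 0, "x": 0, "y": 0, "z": 0, "jaw": -1}])

```text
time_s: 4.95
ee_pos: [0.4279, 0.1688, 0.22]
orientation: [0.001, 0.591, 0.806, -0.001]
force: [1.5, -2.6, -3.6]
opening: 0.113
grip_force: 58.4
```

```bash
python3 - <<'E'
from h import *
go(*bw(-.212,0),.059,np.degrees(TH)+90)
# arc plan: bar angle from -x about axis z=.022: 
R=.215;a0=np.arctan2(.037,.212)
p=[(-R*np.cos(a0+k),.022+R*np.sin(a0+k)) for k in np.linspace(0,1.48,25)]
print((np.diff(np.array(p),axis=0)/.05).round(2).tolist())
E
```

```text
psi 107.5 tilt -1.000 grasp [0.4279 0.1688 0.065 ] wz -0.01 | x 0.05 y -0.04 z 0.12 (units) j7 -0.33 F [ 1.5 -2.6 -3.6] op 0.11 gf 58.4 t 5.0
[[0.05, 0.26], [0.07, 0.26], [0.09, 0.25], [0.1, 0.25], [0.12, 0.24], [0.13, 0.23], [0.14, 0.22], [0.16, 0.21], [0.17, 0.2], [0.18, 0.19], [0.19, 0.18], [0.2, 0.17], [0.21, 0.16], [0.22, 0.14], [0.23, 0.13], [0.24, 0.11], [0.25, 0.1], [0.25, 0.08], [0.26, 0.07], [0.26, 0.05], [0.26, 0.04], [0.26, 0.02], [0.27, 0.0], [0.26, -0.01]]
```

carry_out(deltas=[{"wx": 0, "wy": 0, "wz": 0, "x": 0, "y": 0.05, "z": -0.26, "jaw": -1}, {"wx": 0, "wy": 0, "wz": 0, "x": 0, "y": 0.07, "z": -0.26, "jaw": -1}, {"wx": 0, "wy": 0, "wz": 0, "x": 0, "y": 0.09, "z": -0.25, "jaw": -1}, {"wx": 0, "wy": 0, "wz": 0, "x": 0, "y": 0.1, "z": -0.25, "jaw": -1}, {"wx": 0, "wy": 0, "wz": 0, "x": 0, "y": 0.12, "z": -0.24, "jaw": -1}, {"wx": 0, "wy": 0, "wz": 0, "x": 0, "y": 0.13, "z": -0.23, "jaw": -1}, {"wx": 0, "wy": 0, "wz": 0, "x": 0, "y": 0.14, "z": -0.22, "jaw": -1}, {"wx": 0, "wy": 0, "wz": 0, "x": 0, "y": 0.16, "z": -0.21, "jaw": -1}, {"wx": 0, "wy": 0, "wz": 0, "x": 0, "y": 0.17, "z": -0.2, "jaw": -1}, {"wx": 0, "wy": 0, "wz": 0, "x": 0, "y": 0.18, "z": -0.19, "jaw": -1}, {"wx": 0, "wy": 0, "wz": 0, "x": 0, "y": 0.19, "z": -0.18, "jaw": -1}, {"wx": 0, "wy": 0, "wz": 0, "x": 0, "y": 0.2, "z": -0.17, "jaw": -1}])

```text
time_s: 6.15
ee_pos: [0.5032, 0.1931, 0.3535]
orientation: [-0.001, 0.591, 0.806, -0.003]
force: [-4.5, -6.5, 0.0]
opening: 0.11
grip_force: 58.4
```

```bash
python3 - <<'E'
from h import *
go(*bw(-.215*np.cos(.913),0),.022+.215*np.sin(.913),np.degrees(TH)+90)
E
```

```text
psi 107.5 tilt -1.000 grasp [0.5032 0.1931 0.1985] wz -0.01 | x 0.04 y -0.02 z 0.13 (units) j7 -0.29 F [-4.5 -6.5  0. ] op 0.11 gf 58.4 t 6.2
```

carry_out(deltas=[{"wx": 0, "wy": 0, "wz": 0, "x": 0, "y": 0.21, "z": -0.16, "jaw": -1}, {"wx": 0, "wy": 0, "wz": 0, "x": 0, "y": 0.22, "z": -0.14, "jaw": -1}, {"wx": 0, "wy": 0, "wz": 0, "x": 0, "y": 0.23, "z": -0.13, "jaw": -1}, {"wx": 0, "wy": 0, "wz": 0, "x": 0, "y": 0.24, "z": -0.11, "jaw": -1}, {"wx": 0, "wy": 0, "wz": 0, "x": 0, "y": 0.25, "z": -0.1, "jaw": -1}, {"wx": 0, "wy": 0, "wz": 0, "x": 0, "y": 0.25, "z": -0.08, "jaw": -1}, {"wx": 0, "wy": 0, "wz": 0, "x": 0, "y": 0.26, "z": -0.07, "jaw": -1}, {"wx": 0, "wy": 0, "wz": 0, "x": 0, "y": 0.26, "z": -0.05, "jaw": -1}, {"wx": 0, "wy": 0, "wz": 0, "x": 0, "y": 0.26, "z": -0.04, "jaw": -1}, {"wx": 0, "wy": 0, "wz": 0, "x": 0, "y": 0.26, "z": -0.02, "jaw": -1}, {"wx": 0, "wy": 0, "wz": 0, "x": 0, "y": 0.27, "z": 0, "jaw": -1}, {"wx": 0, "wy": 0, "wz": 0, "x": 0, "y": 0.2, "z": 0.01, "jaw": -1}])

```text
time_s: 7.35
ee_pos: [0.6439, 0.2381, 0.3993]
orientation: [0.0, 0.592, 0.806, 0.001]
force: [0.3, -1.6, 5.9]
opening: 0.108
grip_force: 62.8
```

```bash
python3 - <<'E'
from h import *
go(*bw(.022,0),.236,np.degrees(TH)+90)
E
```

```text
psi 107.5 tilt -1.000 grasp [0.6439 0.2381 0.2443] wz -0.01 | x 0.03 y 0.10 z 0.17 (units) j7 -0.37 F [ 0.3 -1.6  5.9] op 0.11 gf 62.8 t 7.3
```

carry_out(deltas=[{"wx": 0, "wy": 0, "wz": 0, "x": 0, "y": 0, "z": 0, "jaw": -0.3}, {"wx": 0, "wy": 0, "wz": 0, "x": 0, "y": 0, "z": 0, "jaw": -0.3}, {"wx": 0, "wy": 0, "wz": 0, "x": 0, "y": 0, "z": -0.4, "jaw": -0.3}, {"wx": 0, "wy": 0, "wz": 0, "x": 0, "y": 0, "z": -0.7, "jaw": -0.3}, {"wx": 0, "wy": 0, "wz": 0, "x": -0.2, "y": -0.3, "z": -0.7, "jaw": 0.6}, {"wx": 0, "wy": 0, "wz": 0, "x": -0.4, "y": -0.4, "z": -0.4, "jaw": 1}, {"wx": 0, "wy": 0, "wz": 0, "x": -0.4, "y": -0.5, "z": 0, "jaw": 1}, {"wx": 0, "wy": 0, "wz": 0, "x": -0.4, "y": -0.5, "z": 0, "jaw": 1}, {"wx": 0, "wy": 0, "wz": 0, "x": -0.4, "y": -0.5, "z": 0, "jaw": 1}, {"wx": 0, "wy": 0, "wz": 0, "x": -0.2, "y": -0.2, "z": 0, "jaw": 1}, {"wx": 0, "wy": 0, "wz": 0, "x": 0, "y": 0, "z": 0, "jaw": 1}, {"wx": 0, "wy": 0, "wz": 0, "x": 0, "y": 0, "z": 0, "jaw": 1}])

```text
time_s: 8.55
ee_pos: [0.5579, 0.107, 0.5073]
orientation: [0.0, 0.591, 0.807, 0.0]
force: [-0.1, 0.6, 0.2]
opening: 1.0
grip_force: 0.0
```

```bash
python3 - <<'E'
from h import *
import pickle
go(*bw(-.085,0),.3,np.degrees(TH)+90)
c=cam("wrist","w2");t=cam("top");pickle.dump((c,t),open("c2.pkl","wb"))
o=np.hstack([c["color"],t["color"][60:420,120:480][:, :]if 0 else cv2.copyMakeBorder(cv2.resize(t["color"][60:330,120:480],None,fx=1,fy=1),0,150,0,0,0)])
save(o,"w2b",None,.85)
E
```

```text
psi 107.6 tilt -1.000 grasp [0.5579 0.107  0.3523] wz 0.00 | x 2.02 y 0.39 z 1.05 (units) j7 -0.08 F [-0.1  0.6  0.2] op 1.00 gf 0.0 t 8.6
```

View pics/w2b.png

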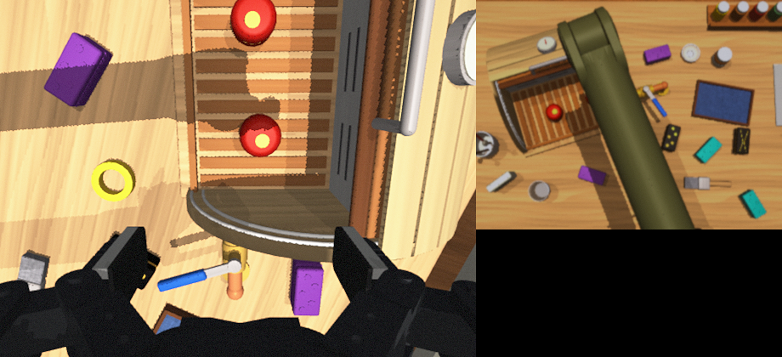

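The shutter is up and stays there. There are two red caddies, with lids centred near full-resolution pixels (298,22) and (307,164).

```bash
cat >> h.py <<'E'
def w2b(p):
    c,s=np.cos(TH),np.sin(TH);d=np.array(p[:2])-BO;return np.array([c*d[0]+s*d[1],-s*d[0]+c*d[1]])
def reds(c,roi=None,zs=(.048,.076)):
    b=c["color"].astype(int);m=((b[...,2]>120)&(b[...,1]<50)&(b[...,0]<60)).astype(np.uint8)
    m=cv2.morphologyEx(m,cv2.MORPH_CLOSE,np.ones((13,13)));m=cv2.morphologyEx(m,cv2.MORPH_OPEN,np.ones((5,5)))
    n,l,s,ce=cv2.connectedComponentsWithStats(m)
    for i in range(1,n):
        if s[i][4]>300: print(s[i].tolist(),[ray(c,*ce[i],z)[:2].round(4).tolist() for z in zs],w2b(ray(c,*ce[i],np.mean(zs))).round(3))
E
python3 - <<'E'
from h import *
import pickle
c,t=pickle.load(open("c2.pkl","rb"))
reds(c)
for u,v in((253,19),(261,140)):
    w=ray(c,u/.85,v/.85,.076);print("knob",w.round(4),w2b(w).round(3))
reds(t)
go(.573,.117,.2,np.degrees(TH)+90)
E
```

```text
[272, 0, 53, 49, 867] [[0.5291, 0.2556], [0.5298, 0.2502]] [-0.088  0.047]
[290, 139, 40, 29, 528] [[0.5839, 0.1374], [0.581, 0.1397]] [-0.072 -0.078]
knob [0.5286 0.2537 0.076 ] [-0.088  0.048]
knob [0.5828 0.1222 0.076 ] [-0.076 -0.094]
psi 107.7 tilt -1.000 grasp [0.5582 0.1077 0.3522] wz 0.02 | x 0.09 y 0.34 z 3.04 (units) j7 -0.08 F [0.  0.5 0.1] op 1.00 gf 0.0 t 8.7
```

```bash
python3 - <<'E'
from h import *
go(.5828,.1222,.05,np.degrees(TH)+90)
E
```

```text
psi 107.7 tilt -1.000 grasp [0.5582 0.1077 0.3522] wz 0.02 | x 0.13 y 0.56 z 6.04 (units) j7 -0.08 F [0.  0.5 0.1] op 1.00 gf 0.0 t 8.7
```

carry_out(deltas=[{"wx": 0, "wy": 0, "wz": 0, "x": 0.07, "y": 0.28, "z": 0, "jaw": 1}, {"wx": 0, "wy": 0, "wz": 0, "x": 0.06, "y": 0.28, "z": 0.6, "jaw": 1}, {"wx": 0, "wy": 0, "wz": 0, "x": 0, "y": 0, "z": 0.8, "jaw": 1}, {"wx": 0, "wy": 0, "wz": 0, "x": 0, "y": 0, "z": 0.8, "jaw": 1}, {"wx": 0, "wy": 0, "wz": 0, "x": 0, "y": 0, "z": 0.8, "jaw": 1}, {"wx": 0, "wy": 0, "wz": 0, "x": 0, "y": 0, "z": 0.8, "jaw": 1}, {"wx": 0, "wy": 0, "wz": 0, "x": 0, "y": 0, "z": 0.8, "jaw": 1}, {"wx": 0, "wy": 0, "wz": 0, "x": 0, "y": 0, "z": 0.5, "jaw": 1}, {"wx": 0, "wy": 0, "wz": 0, "x": 0, "y": 0, "z": 0.5, "jaw": 1}, {"wx": 0, "wy": 0, "wz": 0, "x": 0, "y": 0, "z": 0.4, "jaw": 1}, {"wx": 0, "wy": 0, "wz": 0, "x": 0, "y": 0, "z": 0.04, "jaw": 1}, {"wx": 0, "wy": 0, "wz": 0, "x": 0, "y": 0, "z": 0, "jaw": 1}])

```text
time_s: 9.85
ee_pos: [0.5831, 0.1221, 0.2049]
orientation: [-0.001, 0.59, 0.807, 0.0]
force: [0.4, -0.1, 0.8]
opening: 0.994
grip_force: 0.0
```

carry_out(deltas=[{"wx": 0, "wy": 0, "wz": 0, "x": 0, "y": 0, "z": 0, "jaw": 0.5}, {"wx": 0, "wy": 0, "wz": 0, "x": 0, "y": 0, "z": 0, "jaw": 0.2}, {"wx": 0, "wy": 0, "wz": 0, "x": 0, "y": 0, "z": 0, "jaw": 0}, {"wx": 0, "wy": 0, "wz": 0, "x": 0, "y": 0, "z": 0, "jaw": 0}, {"wx": 0, "wy": 0, "wz": 0, "x": 0, "y": 0, "z": 0, "jaw": 0}, {"wx": 0, "wy": 0, "wz": 0, "x": 0, "y": 0, "z": 0, "jaw": 0}])

```text
time_s: 10.45
ee_pos: [0.5839, 0.1212, 0.2068]
orientation: [0.001, 0.591, 0.807, 0.001]
force: [-0.4, 0.8, 5.5]
opening: 0.641
grip_force: 63.3
```

```bash
python3 - <<'E'
from h import *
go(.5828,.1222,.05,np.degrees(TH)+90)
E
```

```text
psi 107.5 tilt -1.000 grasp [0.5839 0.1212 0.0518] wz -0.00 | x 0.03 y -0.01 z 0.04 (units) j7 -0.29 F [-0.4  0.8  5.5] op 0.64 gf 63.3 t 10.4
```

carry_out(deltas=[{"wx": 0, "wy": 0, "wz": 0, "x": 0, "y": 0, "z": -0.3, "jaw": 0}, {"wx": 0, "wy": 0, "wz": 0, "x": 0, "y": 0, "z": -0.6, "jaw": 0}, {"wx": 0, "wy": 0, "wz": 0, "x": 0, "y": 0, "z": -0.7, "jaw": 0}, {"wx": 0, "wy": 0, "wz": 0, "x": 0, "y": 0, "z": -0.7, "jaw": 0}, {"wx": 0, "wy": 0, "wz": 0, "x": 0, "y": 0, "z": -0.7, "jaw": 0}, {"wx": 0, "wy": 0, "wz": 0, "x": 0, "y": 0, "z": -0.7, "jaw": 0}, {"wx": 0, "wy": 0, "wz": 0, "x": 0, "y": 0, "z": -0.7, "jaw": 0}, {"wx": 0, "wy": 0, "wz": 0.88, "x": 0, "y": 0, "z": -0.3, "jaw": 0}, {"wx": 0, "wy": 0, "wz": 0.88, "x": 0, "y": 0, "z": 0, "jaw": 0}, {"wx": 0, "wy": 0, "wz": 0.88, "x": 0, "y": 0, "z": 0, "jaw": 0}, {"wx": 0, "wy": 0, "wz": 0.88, "x": 0, "y": 0, "z": 0, "jaw": 0}, {"wx": 0, "wy": 0, "wz": 0.88, "x": 0, "y": 0, "z": 0, "jaw": 0}])

```text
time_s: 11.65
ee_pos: [0.5827, 0.1209, 0.4409]
orientation: [0.0, 0.761, 0.649, -0.0]
force: [-0.7, 0.1, -1.1]
opening: 0.642
grip_force: 63.5
```

```bash
python3 - <<'E'
from h import *
go(.5627,-.3686,.039,81)
E
```

```text
psi 80.9 tilt -1.000 grasp [0.5827 0.1209 0.2859] wz -0.01 | x -9.73 y 1.14 z 4.94 (units) j7 -0.59 F [-0.7  0.1 -1.1] op 0.64 gf 63.5 t 11.7
```

carry_out(deltas=[{"wx": 0, "wy": 0, "wz": 0, "x": -0.5, "y": 0.08, "z": 0, "jaw": 0}, {"wx": 0, "wy": 0, "wz": 0, "x": -0.85, "y": 0.1, "z": 0, "jaw": 0}, {"wx": 0, "wy": 0, "wz": 0, "x": -0.85, "y": 0.1, "z": 0, "jaw": 0}, {"wx": 0, "wy": 0, "wz": 0, "x": -0.85, "y": 0.1, "z": 0, "jaw": 0}, {"wx": 0, "wy": 0, "wz": 0, "x": -0.85, "y": 0.1, "z": 0, "jaw": 0}, {"wx": 0, "wy": 0, "wz": 0, "x": -0.85, "y": 0.1, "z": 0, "jaw": 0}, {"wx": 0, "wy": 0, "wz": 0, "x": -0.85, "y": 0.1, "z": 0, "jaw": 0}, {"wx": 0, "wy": 0, "wz": 0, "x": -0.85, "y": 0.1, "z": 0, "jaw": 0}, {"wx": 0, "wy": 0, "wz": 0, "x": -0.85, "y": 0.1, "z": 0, "jaw": 0}, {"wx": 0, "wy": 0, "wz": 0, "x": -0.85, "y": 0.1, "z": 0, "jaw": 0}, {"wx": 0, "wy": 0, "wz": 0, "x": -0.85, "y": 0.1, "z": 0, "jaw": 0}, {"wx": 0, "wy": 0, "wz": 0, "x": -0.73, "y": 0.06, "z": 0, "jaw": 0}])

```text
time_s: 12.85
ee_pos: [0.5636, -0.3712, 0.4407]
orientation: [0.0, 0.76, 0.65, -0.0]
force: [-0.6, 0.0, -1.0]
opening: 0.643
grip_force: 63.4
```

carry_out(deltas=[{"wx": 0, "wy": 0, "wz": 0, "x": 0, "y": 0, "z": 0.5, "jaw": 0}, {"wx": 0, "wy": 0, "wz": 0, "x": 0, "y": 0, "z": 0.7, "jaw": 0}, {"wx": 0, "wy": 0, "wz": 0, "x": 0, "y": 0, "z": 0.7, "jaw": 0}, {"wx": 0, "wy": 0, "wz": 0, "x": 0, "y": 0, "z": 0.7, "jaw": 0}, {"wx": 0, "wy": 0, "wz": 0, "x": 0, "y": 0, "z": 0.7, "jaw": 0}, {"wx": 0, "wy": 0, "wz": 0, "x": 0, "y": 0, "z": 0.5, "jaw": 0}, {"wx": 0, "wy": 0, "wz": 0, "x": 0, "y": 0, "z": 0.4, "jaw": 0}, {"wx": 0, "wy": 0, "wz": 0, "x": 0, "y": 0, "z": 0.3, "jaw": 0}, {"wx": 0, "wy": 0, "wz": 0, "x": 0, "y": 0, "z": 0, "jaw": 0}])

```text
time_s: 13.75
ee_pos: [0.5636, -0.3684, 0.2132]
orientation: [-0.002, 0.76, 0.65, -0.001]
force: [-0.9, 0.4, -0.8]
opening: 0.643
grip_force: 63.5
```

```bash
python3 - <<'E'
from h import *
go(.5627,-.3686,.039,81)
E
```

```text
psi 81.1 tilt -1.000 grasp [ 0.5636 -0.3684  0.0582] wz 0.02 | x -0.01 y -0.02 z 0.38 (units) j7 0.12 F [-0.9  0.4 -0.8] op 0.64 gf 63.5 t 13.8
```

carry_out(deltas=[{"wx": 0, "wy": 0, "wz": 0, "x": 0, "y": 0, "z": 0.18, "jaw": 0}, {"wx": 0, "wy": 0, "wz": 0, "x": 0, "y": 0, "z": 0.1, "jaw": 0}, {"wx": 0, "wy": 0, "wz": 0, "x": 0, "y": 0, "z": 0.06, "jaw": 0}, {"wx": 0, "wy": 0, "wz": 0, "x": 0, "y": 0, "z": 0.03, "jaw": 0}, {"wx": 0, "wy": 0, "wz": 0, "x": 0, "y": 0, "z": 0, "jaw": 0}])

```text
time_s: 14.25
ee_pos: [0.5646, -0.3687, 0.1969]
orientation: [0.0, 0.76, 0.65, -0.0]
force: [0.0, -0.4, -1.0]
opening: 0.643
grip_force: 63.5
```

carry_out(deltas=[{"wx": 0, "wy": 0, "wz": 0, "x": 0, "y": 0, "z": 0, "jaw": 0.3}, {"wx": 0, "wy": 0, "wz": 0, "x": 0, "y": 0, "z": 0, "jaw": 0.5}, {"wx": 0, "wy": 0, "wz": 0, "x": 0, "y": 0, "z": 0, "jaw": 0.6}, {"wx": 0, "wy": 0, "wz": 0, "x": 0, "y": 0, "z": -0.2, "jaw": 0.6}, {"wx": 0, "wy": 0, "wz": 0, "x": 0, "y": 0, "z": -0.5, "jaw": 0.6}, {"wx": 0, "wy": 0, "wz": 0, "x": 0, "y": 0, "z": -0.8, "jaw": 0.6}, {"wx": 0, "wy": 0, "wz": 0, "x": 0, "y": 0, "z": -0.8, "jaw": 0.6}, {"wx": 0, "wy": 0, "wz": 0, "x": 0, "y": 0, "z": -0.8, "jaw": 0.6}, {"wx": 0, "wy": 0, "wz": 0, "x": 0, "y": 0, "z": -0.8, "jaw": 1}, {"wx": 0, "wy": 0, "wz": 0, "x": 0, "y": 0, "z": -0.8, "jaw": 1}, {"wx": 0, "wy": 0, "wz": 0, "x": 0, "y": 0, "z": -0.8, "jaw": 1}, {"wx": 0, "wy": 0, "wz": 0, "x": 0, "y": 0, "z": 0, "jaw": 1}])

```text
time_s: 15.45
ee_pos: [0.5654, -0.3679, 0.4801]
orientation: [0.006, 0.76, 0.65, 0.002]
force: [0.6, 0.4, 0.2]
opening: 1.002
grip_force: 0.0
```

```bash
python3 - <<'E'
from h import *
import pickle
t=cam("top");reds(t);s=cam("scene");reds(s);pickle.dump((s,t),open("c3.pkl","wb"))
save(np.hstack([cv2.resize(t["color"][120:260,120:460],None,fx=1.17,fy=1.17),cv2.resize(s["color"][120:260,90:430],None,fx=1.17,fy=1.17)]),"p3")
go(.5286,.2537,.3,np.degrees(TH)+90)
E
```

```text
psi 81.2 tilt -1.000 grasp [ 0.5647 -0.3682  0.3187] wz -4.40 | x 12.08 y 3.06 z 0.37 (units) j7 0.21 F [-0.8 -0.1 -1.2] op 1.00 gf 0.0 t 15.6
```

View pics/p3.png

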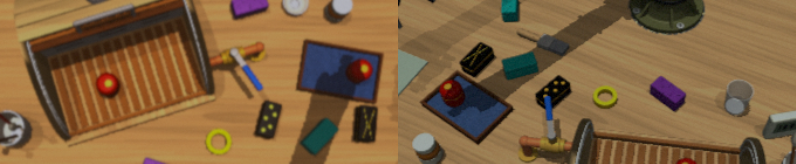

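Caddy 1 stands in the tray at crop (358,71). Caddy 2 is in the box at crop (107,84). Going for it.

carry_out(deltas=[{"wx": 0, "wy": 0, "wz": -0.88, "x": 0, "y": 0, "z": 0, "jaw": 1}, {"wx": 0, "wy": 0, "wz": -0.88, "x": 0, "y": 0, "z": 0, "jaw": 1}, {"wx": 0, "wy": 0, "wz": -0.88, "x": 0, "y": 0, "z": 0, "jaw": 1}, {"wx": 0, "wy": 0, "wz": -0.88, "x": 0, "y": 0, "z": 0, "jaw": 1}, {"wx": 0, "wy": 0, "wz": -0.88, "x": 0, "y": 0, "z": 0, "jaw": 1}, {"wx": 0, "wy": 0, "wz": 0, "x": 0.86, "y": 0.21, "z": 0, "jaw": 1}, {"wx": 0, "wy": 0, "wz": 0, "x": 0.86, "y": 0.21, "z": 0, "jaw": 1}, {"wx": 0, "wy": 0, "wz": 0, "x": 0.86, "y": 0.21, "z": 0, "jaw": 1}, {"wx": 0, "wy": 0, "wz": 0, "x": 0.86, "y": 0.21, "z": 0, "jaw": 1}, {"wx": 0, "wy": 0, "wz": 0, "x": 0.86, "y": 0.21, "z": 0, "jaw": 1}, {"wx": 0, "wy": 0, "wz": 0, "x": 0.86, "y": 0.21, "z": 0, "jaw": 1}, {"wx": 0, "wy": 0, "wz": 0, "x": 0.86, "y": 0.21, "z": 0, "jaw": 1}])

```text
time_s: 16.75
ee_pos: [0.543, -0.0579, 0.4702]
orientation: [-0.001, 0.591, 0.807, -0.001]
force: [0.1, -0.5, -0.2]
opening: 1.004
grip_force: 0.0
```

carry_out(deltas=[{"wx": 0, "wy": 0, "wz": 0, "x": 0.86, "y": 0.21, "z": 0, "jaw": 1}, {"wx": 0, "wy": 0, "wz": 0, "x": 0.86, "y": 0.21, "z": 0, "jaw": 1}, {"wx": 0, "wy": 0, "wz": 0, "x": 0.86, "y": 0.21, "z": 0, "jaw": 1}, {"wx": 0, "wy": 0, "wz": 0, "x": 0.86, "y": 0.21, "z": 0, "jaw": 1}, {"wx": 0, "wy": 0, "wz": 0, "x": 0.86, "y": 0.21, "z": 0, "jaw": 1}, {"wx": 0, "wy": 0, "wz": 0, "x": 0, "y": 0, "z": 0, "jaw": 1}, {"wx": 0, "wy": 0, "wz": 0, "x": 0, "y": 0, "z": 0, "jaw": 1}])

```text
time_s: 17.45
ee_pos: [0.5284, 0.1625, 0.4705]
orientation: [-0.001, 0.59, 0.808, -0.001]
force: [1.3, -0.4, 0.2]
opening: 0.998
grip_force: 0.0
```

```bash
python3 - <<'E'
from h import *
import pickle
s,t=pickle.load(open("c3.pkl","rb"))
print(ray(t,211.5,191.8,.066).round(4))
c=cam("wrist");reds(c)
go(.5286,.2537,.052,np.degrees(TH)+90)
E
```

```text
[0.5273 0.2559 0.066 ]
[304, 75, 50, 55, 645] [[0.5416, 0.2495], [0.5392, 0.248]] [-0.079  0.04 ]
psi 107.6 tilt -1.000 grasp [0.5291 0.1607 0.3155] wz -0.00 | x 1.78 y 0.55 z 5.27 (units) j7 -0.18 F [ 0.7 -0.4 -0. ] op 1.00 gf 0.0 t 17.5
```

carry_out(deltas=[{"wx": 0, "wy": 0, "wz": 0, "x": 0.6, "y": 0.2, "z": 0, "jaw": 1}, {"wx": 0, "wy": 0, "wz": 0, "x": 0.6, "y": 0.2, "z": 0, "jaw": 1}, {"wx": 0, "wy": 0, "wz": 0, "x": 0.57, "y": 0.2, "z": 0, "jaw": 1}, {"wx": 0, "wy": 0, "wz": 0, "x": 0, "y": 0, "z": 0.7, "jaw": 1}, {"wx": 0, "wy": 0, "wz": 0, "x": 0, "y": 0, "z": 0.8, "jaw": 1}, {"wx": 0, "wy": 0, "wz": 0, "x": 0, "y": 0, "z": 0.8, "jaw": 1}, {"wx": 0, "wy": 0, "wz": 0, "x": 0, "y": 0, "z": 0.8, "jaw": 1}, {"wx": 0, "wy": 0, "wz": 0, "x": 0, "y": 0, "z": 0.7, "jaw": 1}, {"wx": 0, "wy": 0, "wz": 0, "x": 0, "y": 0, "z": 0.6, "jaw": 1}, {"wx": 0, "wy": 0, "wz": 0, "x": 0, "y": 0, "z": 0.5, "jaw": 1}, {"wx": 0, "wy": 0, "wz": 0, "x": 0, "y": 0, "z": 0.37, "jaw": 1}, {"wx": 0, "wy": 0, "wz": 0, "x": 0, "y": 0, "z": 0, "jaw": 1}])

```text
time_s: 18.7
ee_pos: [0.5391, 0.2573, 0.2159]
orientation: [0.006, 0.592, 0.806, 0.012]
force: [-1.8, -0.4, -0.1]
opening: 1.003
grip_force: 0.5
```

carry_out(deltas=[{"wx": 0, "wy": 0, "wz": 0, "x": 0, "y": 0, "z": 0, "jaw": 0.5}, {"wx": 0, "wy": 0, "wz": 0, "x": 0, "y": 0, "z": 0, "jaw": 0.2}, {"wx": 0, "wy": 0, "wz": 0, "x": 0, "y": 0, "z": 0, "jaw": 0}, {"wx": 0, "wy": 0, "wz": 0, "x": 0, "y": 0, "z": 0, "jaw": 0}, {"wx": 0, "wy": 0, "wz": 0, "x": 0, "y": 0, "z": 0, "jaw": 0}, {"wx": 0, "wy": 0, "wz": 0, "x": 0, "y": 0, "z": 0, "jaw": 0}])

```text
time_s: 19.3
ee_pos: [0.531, 0.2538, 0.2087]
orientation: [-0.0, 0.592, 0.806, -0.001]
force: [-2.6, -0.4, 13.3]
opening: 0.752
grip_force: 57.1
```

```bash
python3 - <<'E'
from h import *
go(.5767,-.2797,.039,81)
E
```

```text
psi 107.4 tilt -1.000 grasp [0.531  0.2538 0.0537] wz 4.41 | x -10.40 y 2.57 z 0.29 (units) j7 -0.56 F [-2.6 -0.4 13.3] op 0.75 gf 57.1 t 19.3
```

The opening is 64 mm instead of 55 mm, with an odd force, so I'll look.

```bash
python3 - <<'E'
from h import *
c=cam("wrist");s=cam("scene");t=cam("top")
save(np.hstack([cv2.resize(c["color"],(400,300)),cv2.resize(s["color"][190:340,200:400],(400,300))]),"p4")
E
```

```text
(no output)
```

View pics/p4.png

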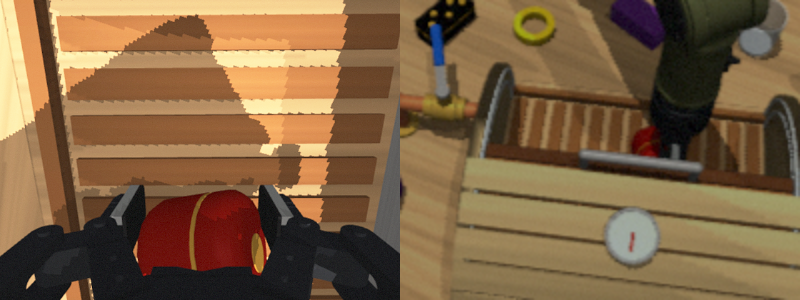

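The caddy got tipped: it lies on its side with its knob toward box +x, held end to end between the pads. I'll carry it out low through the front, lay it on open bench and turn it upright there.

carry_out(deltas=[{"wx": 0, "wy": 0, "wz": 0, "x": 0, "y": 0, "z": -0.1, "jaw": 0}, {"wx": 0, "wy": 0, "wz": 0, "x": 0, "y": 0, "z": -0.2, "jaw": 0}, {"wx": 0, "wy": 0, "wz": 0, "x": 0, "y": 0, "z": -0.2, "jaw": 0}, {"wx": 0, "wy": 0, "wz": 0, "x": 0, "y": 0, "z": -0.2, "jaw": 0}, {"wx": 0, "wy": 0, "wz": 0, "x": 0, "y": 0, "z": 0, "jaw": 0}, {"wx": 0, "wy": 0, "wz": 0, "x": 0, "y": 0, "z": 0, "jaw": 0}])

```text
time_s: 20.05
ee_pos: [0.5311, 0.2546, 0.2432]
orientation: [0.0, 0.591, 0.807, -0.0]
force: [-0.1, 0.2, -1.1]
opening: 0.719
grip_force: 60.5
```

```bash
python3 - <<'E'
from h import *
go(.42,-.55,.05,107.6)
print(sense()["joint_pos"].round(2))
c=cam("wrist");t=cam("top")
save(np.hstack([c["color"][150:420],t["color"][60:330,:240]]),"p5")
for n,p in dict(cup=(195,285),tape=(307,241),turq=(446,299),op=(500,245)).items():print(n,ray(t,*p,.02).round(3))
E
```

```text
psi 107.5 tilt -1.000 grasp [0.5311 0.2546 0.0882] wz -0.01 | x -14.67 y -6.98 z 0.76 (units) j7 -0.53 F [-0.1  0.2 -1.1] op 0.72 gf 60.5 t 20.1
[ 0.29  0.51 -0.98  1.76  0.47  1.12 -0.53]
cup [0.264 0.305 0.02 ]
tape [ 0.391 -0.018  0.02 ]
turq [ 0.226 -0.415  0.02 ]
op [ 0.381 -0.578  0.02 ]
```

View pics/p5.png

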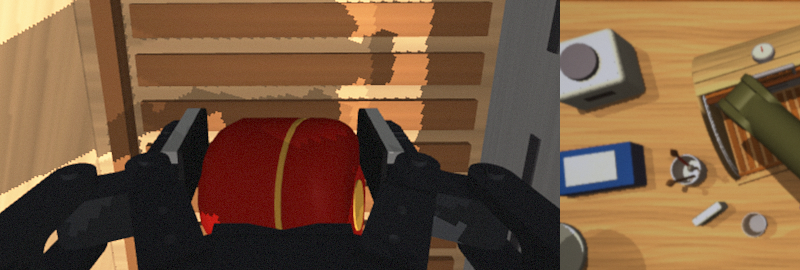

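carry_out(deltas=[{"wx": 0, "wy": 0, "wz": 0, "x": 0, "y": -0.3, "z": 0, "jaw": 0}, {"wx": 0, "wy": 0, "wz": 0, "x": 0, "y": -0.5, "z": 0, "jaw": 0}, {"wx": 0, "wy": 0, "wz": 0, "x": 0, "y": -0.5, "z": 0, "jaw": 0}, {"wx": 0, "wy": 0, "wz": 0, "x": 0, "y": -0.5, "z": 0, "jaw": 0}, {"wx": 0, "wy": 0, "wz": 0, "x": 0, "y": -0.5, "z": 0, "jaw": 0}, {"wx": 0, "wy": 0, "wz": 0, "x": 0, "y": 0, "z": -0.4, "jaw": 0}, {"wx": 0, "wy": 0, "wz": 0, "x": 0, "y": 0, "z": -0.5, "jaw": 0}, {"wx": 0, "wy": 0, "wz": 0, "x": 0, "y": 0, "z": -0.5, "jaw": 0}, {"wx": 0, "wy": 0, "wz": 0, "x": 0, "y": 0, "z": -0.5, "jaw": 0}, {"wx": 0, "wy": 0, "wz": 0, "x": 0, "y": 0, "z": -0.5, "jaw": 0}, {"wx": 0, "wy": 0, "wz": 0, "x": 0, "y": 0, "z": 0, "jaw": 0}])

```text
time_s: 21.25
ee_pos: [0.4222, 0.2211, 0.3658]
orientation: [0.002, 0.591, 0.807, 0.002]
force: [0.7, -0.8, -1.2]
opening: 0.706
grip_force: 60.5
```

carry_out(deltas=[{"wx": 0, "wy": 0, "wz": 0, "x": -0.5, "y": -0.08, "z": 0, "jaw": 0}, {"wx": 0, "wy": 0, "wz": 0, "x": -0.57, "y": -0.08, "z": 0, "jaw": 0}, {"wx": 0, "wy": 0, "wz": 0, "x": -0.57, "y": -0.08, "z": 0, "jaw": 0}, {"wx": 0, "wy": 0, "wz": 0, "x": -0.57, "y": -0.08, "z": 0, "jaw": 0}, {"wx": 0, "wy": 0, "wz": 0, "x": -0.57, "y": -0.08, "z": 0, "jaw": 0}, {"wx": 0, "wy": 0, "wz": 0, "x": -0.57, "y": -0.08, "z": 0, "jaw": 0}, {"wx": 0, "wy": 0, "wz": 0, "x": -0.57, "y": -0.08, "z": 0, "jaw": 0}, {"wx": 0, "wy": 0, "wz": 0, "x": -0.57, "y": -0.08, "z": 0, "jaw": 0}, {"wx": 0, "wy": 0, "wz": 0, "x": -0.57, "y": -0.08, "z": 0, "jaw": 0}, {"wx": 0, "wy": 0, "wz": 0, "x": -0.57, "y": -0.08, "z": 0, "jaw": 0}, {"wx": 0, "wy": 0, "wz": 0, "x": -0.57, "y": -0.08, "z": 0, "jaw": 0}, {"wx": 0, "wy": 0, "wz": 0, "x": -0.57, "y": -0.08, "z": 0, "jaw": 0}])

```text
time_s: 22.45
ee_pos: [0.4773, -0.1182, 0.3615]
orientation: [-0.001, 0.591, 0.807, -0.001]
force: [0.3, 0.7, -2.0]
opening: 0.704
grip_force: 60.8
```

carry_out(deltas=[{"wx": 0, "wy": 0, "wz": 0, "x": -0.65, "y": -0.31, "z": 0, "jaw": 0}, {"wx": 0, "wy": 0, "wz": 0, "x": -0.65, "y": -0.31, "z": 0, "jaw": 0}, {"wx": 0, "wy": 0, "wz": 0, "x": -0.65, "y": -0.31, "z": 0, "jaw": 0}, {"wx": 0, "wy": 0, "wz": 0, "x": -0.65, "y": -0.31, "z": 0, "jaw": 0}, {"wx": 0, "wy": 0, "wz": 0, "x": -0.65, "y": -0.31, "z": 0, "jaw": 0}, {"wx": 0, "wy": 0, "wz": 0, "x": -0.65, "y": -0.31, "z": 0, "jaw": 0}, {"wx": 0, "wy": 0, "wz": 0, "x": -0.65, "y": -0.31, "z": 0, "jaw": 0}, {"wx": 0, "wy": 0, "wz": 0, "x": -0.65, "y": -0.31, "z": 0, "jaw": 0}, {"wx": 0, "wy": 0, "wz": 0, "x": -0.65, "y": -0.31, "z": 0, "jaw": 0}, {"wx": 0, "wy": 0, "wz": 0, "x": -0.65, "y": -0.31, "z": 0, "jaw": 0}, {"wx": 0, "wy": 0, "wz": 0, "x": -0.65, "y": -0.31, "z": 0, "jaw": 0}, {"wx": 0, "wy": 0, "wz": 0, "x": -0.65, "y": -0.31, "z": 0, "jaw": 0}])

```text
time_s: 23.65
ee_pos: [0.4175, -0.5461, 0.3605]
orientation: [-0.002, 0.591, 0.807, 0.0]
force: [0.9, 0.6, -0.4]
opening: 0.707
grip_force: 60.8
```

carry_out(deltas=[{"wx": 0, "wy": 0, "wz": 1, "x": 0, "y": 0, "z": 0, "jaw": 0}, {"wx": 0, "wy": 0, "wz": 1, "x": 0, "y": 0, "z": 0, "jaw": 0}, {"wx": 0, "wy": 0, "wz": 1, "x": 0, "y": 0, "z": 0, "jaw": 0}, {"wx": 0, "wy": 0, "wz": 1, "x": 0, "y": 0, "z": 0, "jaw": 0}, {"wx": 0, "wy": 0, "wz": 1, "x": 0, "y": 0, "z": 0, "jaw": 0}, {"wx": 0, "wy": 0, "wz": 1, "x": 0, "y": 0, "z": 0, "jaw": 0}, {"wx": 0, "wy": 0, "wz": 1, "x": 0, "y": 0, "z": 0, "jaw": 0}, {"wx": 0, "wy": 0, "wz": 1, "x": 0, "y": 0, "z": 0, "jaw": 0}, {"wx": 0, "wy": 0, "wz": 1, "x": 0, "y": 0, "z": 0, "jaw": 0}, {"wx": 0, "wy": 0, "wz": 1, "x": 0, "y": 0, "z": 0, "jaw": 0}, {"wx": 0, "wy": 0, "wz": 1, "x": 0, "y": 0, "z": 0, "jaw": 0}, {"wx": 0, "wy": 0, "wz": 0.8, "x": 0, "y": 0, "z": 0, "jaw": 0}])

```text
time_s: 24.85
ee_pos: [0.418, -0.5446, 0.3604]
orientation: [-0.002, 0.95, 0.313, -0.001]
force: [1.0, -0.2, -1.2]
opening: 0.711
grip_force: 61.1
```

```bash
python3 - <<'E'
from h import *
go(.42,-.55,.033,37)
print(sense()["joint_pos"].round(2))
c=cam("wrist");t=cam("top")
save(np.hstack([cv2.resize(c["color"],(400,300)),cv2.resize(t["color"][170:320,340:540],(400,300))]),"p6")
E
```

```text
psi 36.5 tilt -1.000 grasp [ 0.418  -0.5446  0.2054] wz -0.08 | x -0.03 y 0.11 z 3.45 (units) j7 -0.15 F [ 1.  -0.2 -1.2] op 0.71 gf 61.1 t 24.9
[ 1.13  0.44 -0.34  1.4   0.15  1.33 -0.15]
```

View pics/p6.png

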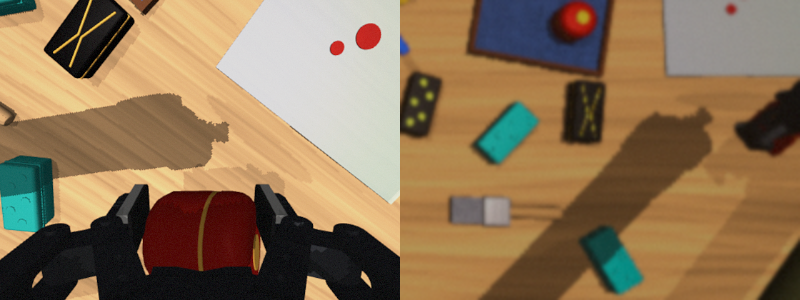

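carry_out(deltas=[{"wx": 0, "wy": 0, "wz": 0, "x": 0, "y": 0, "z": 0.5, "jaw": 0}, {"wx": 0, "wy": 0, "wz": 0, "x": 0, "y": 0, "z": 0.7, "jaw": 0}, {"wx": 0, "wy": 0, "wz": 0, "x": 0, "y": 0, "z": 0.7, "jaw": 0}, {"wx": 0, "wy": 0, "wz": 0, "x": 0, "y": 0, "z": 0.6, "jaw": 0}, {"wx": 0, "wy": 0, "wz": 0, "x": 0, "y": 0, "z": 0.4, "jaw": 0}, {"wx": 0, "wy": 0, "wz": 0, "x": 0, "y": 0, "z": 0.2, "jaw": 0}, {"wx": 0, "wy": 0, "wz": 0, "x": 0, "y": 0, "z": 0.1, "jaw": 0}, {"wx": 0, "wy": 0, "wz": 0, "x": 0, "y": 0, "z": 0.05, "jaw": 0}, {"wx": 0, "wy": 0, "wz": 0, "x": 0, "y": 0, "z": 0, "jaw": 0}])

```text
time_s: 25.85
ee_pos: [0.4182, -0.5454, 0.2015]
orientation: [0.001, 0.949, 0.315, 0.0]
force: [0.0, -0.5, -1.6]
opening: 0.703
grip_force: 60.8
```

```bash
python3 - <<'E'
from h import *
go(.42,-.55,.033,37)
E
```

```text
psi 36.8 tilt -1.000 grasp [ 0.4182 -0.5454  0.0465] wz -0.04 | x -0.03 y 0.10 z 0.27 (units) j7 -0.18 F [ 0.  -0.5 -1.6] op 0.70 gf 60.8 t 25.9
```

carry_out(deltas=[{"wx": 0, "wy": 0, "wz": 0, "x": 0, "y": 0, "z": 0.08, "jaw": 0}, {"wx": 0, "wy": 0, "wz": 0, "x": 0, "y": 0, "z": 0, "jaw": 0}, {"wx": 0, "wy": 0, "wz": 0, "x": 0, "y": 0, "z": 0.06, "jaw": 0}, {"wx": 0, "wy": 0, "wz": 0, "x": 0, "y": 0, "z": 0, "jaw": 0}])

```text
time_s: 26.25
ee_pos: [0.4192, -0.5445, 0.1957]
orientation: [0.0, 0.949, 0.315, 0.001]
force: [0.1, 3.2, 6.2]
opening: 0.706
grip_force: 61.7
```

carry_out(deltas=[{"wx": 0, "wy": 0, "wz": 0, "x": 0, "y": 0, "z": 0.05, "jaw": 0}, {"wx": 0, "wy": 0, "wz": 0, "x": 0, "y": 0, "z": 0, "jaw": 0}])

```text
time_s: 26.45
ee_pos: [0.4201, -0.5437, 0.1947]
orientation: [0.0, 0.949, 0.316, 0.001]
force: [-0.1, 6.0, 14.7]
opening: 0.702
grip_force: 62.1
```

```bash
python3 - <<'E'
from h import *
go(.42,-.55,.033,37)
E
```

```text
psi 36.8 tilt -1.000 grasp [ 0.4201 -0.5437  0.0397] wz -0.03 | x -0.08 y 0.10 z 0.13 (units) j7 -0.19 F [-0.1  6.  14.7] op 0.70 gf 62.1 t 26.4
```

It's touching the bench. Backing off slightly, releasing, lifting and looking.

carry_out(deltas=[{"wx": 0, "wy": 0, "wz": 0, "x": 0, "y": 0, "z": -0.06, "jaw": 0}, {"wx": 0, "wy": 0, "wz": 0, "x": 0, "y": 0, "z": 0, "jaw": 0.5}, {"wx": 0, "wy": 0, "wz": 0, "x": 0, "y": 0, "z": 0, "jaw": 0.7}, {"wx": 0, "wy": 0, "wz": 0, "x": 0, "y": 0, "z": 0, "jaw": 0.9}, {"wx": 0, "wy": 0, "wz": 0, "x": 0, "y": 0, "z": 0, "jaw": 1}, {"wx": 0, "wy": 0, "wz": 0, "x": 0, "y": 0, "z": -0.3, "jaw": 1}, {"wx": 0, "wy": 0, "wz": 0, "x": 0, "y": 0, "z": -0.6, "jaw": 1}, {"wx": 0, "wy": 0, "wz": 0, "x": -0.5, "y": 0, "z": -0.6, "jaw": 1}, {"wx": 0, "wy": 0, "wz": 0, "x": -0.6, "y": 0, "z": -0.6, "jaw": 1}, {"wx": 0, "wy": 0, "wz": 0, "x": -0.5, "y": 0, "z": 0, "jaw": 1}, {"wx": 0, "wy": 0, "wz": 0, "x": 0, "y": 0, "z": 0, "jaw": 1}, {"wx": 0, "wy": 0, "wz": 0, "x": 0, "y": 0, "z": 0, "jaw": 1}])

```text
time_s: 27.65
ee_pos: [0.3531, -0.5932, 0.2999]
orientation: [0.0, 0.949, 0.314, 0.0]
force: [0.6, 0.4, -0.5]
opening: 0.997
grip_force: 0.0
```

```bash
python3 - <<'E'
from h import *
import pickle
go(.42,-.55,.033,37)
c=cam("wrist");t=cam("top");pickle.dump((c,t),open("c7.pkl","wb"));reds(c,zs=(.028,.03))
save(np.hstack([cv2.resize(c["color"],(400,300)),cv2.resize(t["color"][170:320,340:540],(400,300))]),"p7")
E
```

```text
psi 36.6 tilt -1.000 grasp [ 0.3531 -0.5932  0.1449] wz -0.06 | x 1.59 y 0.11 z 2.24 (units) j7 -0.04 F [ 0.6  0.4 -0.5] op 1.00 gf 0.0 t 27.6
[294, 167, 82, 84, 2381] [[0.3847, -0.6166], [0.3849, -0.6161]] [-0.488 -0.738]
```

View pics/p7.png

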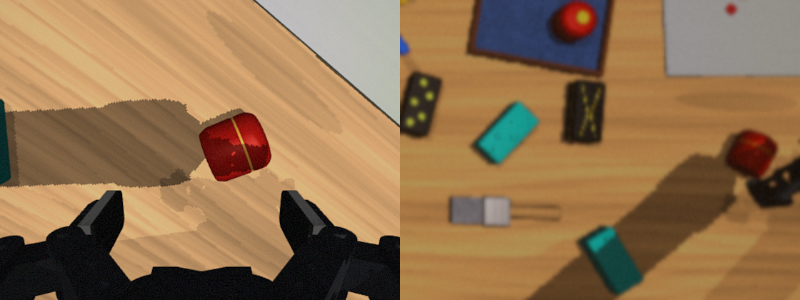

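The caddy lies at wrist-crop (236,147), its axis about 20° off tool y with the knob end to the right. I'll measure it.

```bash
python3 - <<'E'
from h import *
import pickle
c,t=pickle.load(open("c7.pkl","rb"))
f=1.4
q=[ray(c,u*f,v*f,z)[:2] for u,v,z in((203,132,.045),(258,112,.045),(271,158,.02),(214,181,.02))]
e=q[1]+q[2]-q[0]-q[3];print(np.mean(q,0).round(4),np.degrees(np.arctan2(e[1],e[0])),np.hypot(*e)/2)
w=ray(c,236*f,147*f,.035);print(w.round(4), ray(t,340+751/2,170+153/2,.03).round(4))
go(w[0],w[1],.15,np.degrees(np.arctan2(e[1],e[0])))
E
```

```text
[ 0.3766 -0.6171] -31.19538197033997 0.05563541215149602
[ 0.3771 -0.6155  0.035 ] [ 0.3788 -1.194   0.03  ]
psi 36.8 tilt -1.000 grasp [ 0.355  -0.5919  0.1441] wz 11.34 | x 0.62 y 0.17 z -0.12 (units) j7 -0.04 F [1.  0.7 0.6] op 1.00 gf 0.0 t 27.8
```

carry_out(deltas=[{"wx": 0, "wy": 0, "wz": 0.94, "x": 0, "y": 0, "z": 0, "jaw": 1}, {"wx": 0, "wy": 0, "wz": 0.94, "x": 0, "y": 0, "z": 0, "jaw": 1}, {"wx": 0, "wy": 0, "wz": 0.94, "x": 0, "y": 0, "z": 0, "jaw": 1}, {"wx": 0, "wy": 0, "wz": 0.94, "x": 0, "y": 0, "z": 0, "jaw": 1}, {"wx": 0, "wy": 0, "wz": 0.94, "x": 0, "y": 0, "z": 0, "jaw": 1}, {"wx": 0, "wy": 0, "wz": 0.94, "x": 0, "y": 0, "z": 0, "jaw": 1}, {"wx": 0, "wy": 0, "wz": 0.94, "x": 0, "y": 0, "z": 0, "jaw": 1}, {"wx": 0, "wy": 0, "wz": 0.94, "x": 0, "y": 0, "z": 0, "jaw": 1}, {"wx": 0, "wy": 0, "wz": 0.94, "x": 0, "y": 0, "z": 0, "jaw": 1}, {"wx": 0, "wy": 0, "wz": 0.94, "x": 0, "y": 0, "z": 0, "jaw": 1}, {"wx": 0, "wy": 0, "wz": 0.94, "x": 0, "y": 0, "z": 0, "jaw": 1}, {"wx": 0, "wy": 0, "wz": 0.94, "x": 0, "y": 0, "z": 0, "jaw": 1}])

```text
time_s: 28.95
ee_pos: [0.3555, -0.5915, 0.2987]
orientation: [-0.001, 0.964, -0.267, -0.0]
force: [0.5, -0.0, 0.6]
opening: 1.0
grip_force: 0.0
```

carry_out(deltas=[{"wx": 0, "wy": -1, "wz": 0, "x": 0.32, "y": 0, "z": 0, "jaw": 1}, {"wx": 0, "wy": -1, "wz": 0, "x": 0.32, "y": 0, "z": 0, "jaw": 1}, {"wx": 0, "wy": -1, "wz": 0, "x": 0.32, "y": 0, "z": 0, "jaw": 1}, {"wx": 0, "wy": -1, "wz": 0, "x": 0.32, "y": 0, "z": 0, "jaw": 1}, {"wx": 0, "wy": 0, "wz": 0, "x": 0, "y": 0, "z": 0, "jaw": 1}, {"wx": 0, "wy": 0, "wz": 0, "x": 0, "y": 0, "z": 0, "jaw": 1}])

```text
time_s: 29.55
ee_pos: [0.4091, -0.6241, 0.2875]
orientation: [-0.056, 0.943, -0.26, -0.2]
force: [-0.2, 0.1, -1.0]
opening: 0.998
grip_force: 0.0
```

```bash
cat >> h.py <<'E'
def g3(G):
    p,R=tool();g=p+.155*R[:,2];s=sense()
    print("grasp",g.round(4),"tiltdeg %.1f"%np.degrees(np.arccos(-R[2,2])),"x dir %.1f"%np.degrees(np.arctan2(R[1,0],R[0,0])),"yz %.3f"%R[2,1],"shift units",(R.T@(np.array(G)-g)/.05).round(2),"j",s["joint_pos"].round(2),"F",s["force"].round(1),"op %.2f"%s["opening"])
E
python3 - <<'E'
from h import *
G=np.array([.377+.005*.857,-.616-.005*.515,.1]);g3(G);G[2]=.029;g3(G)
E
```

```text
grasp [ 0.3551 -0.5916  0.146 ] tiltdeg 24.0 x dir -30.8 yz -0.002 shift units [1.04 0.2  0.54] j [ 0.95  0.75 -0.06  1.08  0.18  1.7  -1.22] F [-0.2  0.1 -1. ] op 1.00
grasp [ 0.3551 -0.5916  0.146 ] tiltdeg 24.0 x dir -30.8 yz -0.002 shift units [1.62 0.2  1.84] j [ 0.95  0.75 -0.06  1.08  0.18  1.7  -1.22] F [-0.2  0.1 -1. ] op 1.00
```

carry_out(deltas=[{"wx": 0, "wy": 0, "wz": 0, "x": 0.35, "y": 0.1, "z": 0.1, "jaw": 1}, {"wx": 0, "wy": 0, "wz": 0, "x": 0.35, "y": 0.1, "z": 0.2, "jaw": 1}, {"wx": 0, "wy": 0, "wz": 0, "x": 0.34, "y": 0, "z": 0.24, "jaw": 1}, {"wx": 0, "wy": 0, "wz": 0, "x": 0.2, "y": 0, "z": 0.45, "jaw": 1}, {"wx": 0, "wy": 0, "wz": 0, "x": 0.2, "y": 0, "z": 0.45, "jaw": 1}, {"wx": 0, "wy": 0, "wz": 0, "x": 0.18, "y": 0, "z": 0.35, "jaw": 1}, {"wx": 0, "wy": 0, "wz": 0, "x": 0, "y": 0, "z": 0, "jaw": 1}, {"wx": 0, "wy": 0, "wz": 0, "x": 0, "y": 0, "z": 0, "jaw": 0.5}, {"wx": 0, "wy": 0, "wz": 0, "x": 0, "y": 0, "z": 0, "jaw": 0.2}, {"wx": 0, "wy": 0, "wz": 0, "x": 0, "y": 0, "z": 0, "jaw": 0}, {"wx": 0, "wy": 0, "wz": 0, "x": 0, "y": 0, "z": 0, "jaw": 0}, {"wx": 0, "wy": 0, "wz": 0, "x": 0, "y": 0, "z": 0, "jaw": 0}])

```text
time_s: 30.75
ee_pos: [0.4354, -0.6538, 0.1775]
orientation: [-0.054, 0.943, -0.261, -0.199]
force: [1.6, -0.7, 6.4]
opening: 0.637
grip_force: 64.0
```

```bash
python3 - <<'E'
from h import *
G=np.array([.377+.005*.857,-.616-.005*.515,.029]);g3(G);G[2]=.085;g3(G)
E
```

```text
grasp [ 0.3816 -0.6219  0.0357] tiltdeg 23.8 x dir -31.0 yz 0.002 shift units [ 0.02 -0.05  0.14] j [ 0.94  0.93 -0.05  1.01  0.19  1.6  -1.24] F [ 1.6 -0.7  6.4] op 0.64
grasp [ 0.3816 -0.6219  0.0357] tiltdeg 23.8 x dir -31.0 yz 0.002 shift units [-0.43 -0.05 -0.89] j [ 0.94  0.93 -0.05  1.01  0.19  1.6  -1.24] F [ 1.6 -0.7  6.4] op 0.64
```

The caddy is held across its diameter. Lifting and tilting it upright.

carry_out(deltas=[{"wx": 0, "wy": 0, "wz": 0, "x": -0.22, "y": 0, "z": -0.44, "jaw": 0}, {"wx": 0, "wy": 0, "wz": 0, "x": -0.22, "y": 0, "z": -0.44, "jaw": 0}, {"wx": 0, "wy": 1, "wz": 0, "x": -0.32, "y": 0, "z": 0, "jaw": 0}, {"wx": 0, "wy": 1, "wz": 0, "x": -0.32, "y": 0, "z": 0, "jaw": 0}, {"wx": 0, "wy": 1, "wz": 0, "x": -0.32, "y": 0, "z": 0, "jaw": 0}, {"wx": 0, "wy": 1, "wz": 0, "x": -0.32, "y": 0, "z": 0, "jaw": 0}, {"wx": 0, "wy": 1, "wz": 0, "x": -0.32, "y": 0, "z": 0, "jaw": 0}, {"wx": 0, "wy": 1, "wz": 0, "x": -0.32, "y": 0, "z": 0, "jaw": 0}, {"wx": 0, "wy": 1, "wz": 0, "x": -0.32, "y": 0, "z": 0, "jaw": 0}, {"wx": 0, "wy": 1, "wz": 0, "x": -0.32, "y": 0, "z": 0, "jaw": 0}, {"wx": 0, "wy": 1, "wz": 0, "x": -0.32, "y": 0, "z": 0, "jaw": 0}, {"wx": 0, "wy": 1, "wz": 0, "x": -0.32, "y": 0, "z": 0, "jaw": 0}])

```text
time_s: 31.95
ee_pos: [0.3013, -0.5729, 0.2162]
orientation: [0.084, 0.916, -0.253, 0.299]
force: [2.4, 1.0, -2.4]
opening: 0.629
grip_force: 63.3
```

carry_out(deltas=[{"wx": 0, "wy": 1, "wz": 0, "x": -0.32, "y": 0, "z": 0, "jaw": 0}, {"wx": 0, "wy": 1, "wz": 0, "x": -0.32, "y": 0, "z": 0, "jaw": 0}, {"wx": 0, "wy": 1, "wz": 0, "x": -0.32, "y": 0, "z": 0, "jaw": 0}, {"wx": 0, "wy": 0, "wz": 0, "x": 0, "y": 0, "z": 0, "jaw": 0}, {"wx": 0, "wy": 0, "wz": 0, "x": 0, "y": 0, "z": 0, "jaw": 0}])

```text
time_s: 32.45
ee_pos: [0.2759, -0.5586, 0.1832]
orientation: [0.109, 0.871, -0.242, 0.413]
force: [1.1, 0.6, -1.1]
opening: 0.634
grip_force: 63.5
```

```bash
python3 - <<'E'
from h import *
p,R=tool();g=p+.155*R[:,2];g[2]=.03;g3(g)
E
```

```text
grasp [ 0.3794 -0.6191  0.0849] tiltdeg 50.6 x dir -31.4 yz -0.009 shift units [-0.85  0.01  0.7 ] j [ 2.08  0.61 -1.    2.02 -0.84  0.13  0.05] F [ 1.1  0.6 -1.1] op 0.63
```

carry_out(deltas=[{"wx": 0, "wy": 0, "wz": 0, "x": -0.2, "y": 0, "z": 0.17, "jaw": 0}, {"wx": 0, "wy": 0, "wz": 0, "x": -0.2, "y": 0, "z": 0.16, "jaw": 0}, {"wx": 0, "wy": 0, "wz": 0, "x": -0.15, "y": 0, "z": 0.12, "jaw": 0}, {"wx": 0, "wy": 0, "wz": 0, "x": -0.06, "y": 0, "z": 0.05, "jaw": 0}, {"wx": 0, "wy": 0, "wz": 0, "x": 0, "y": 0, "z": 0, "jaw": 0}])

```text
time_s: 32.95
ee_pos: [0.2809, -0.5572, 0.1465]
orientation: [0.111, 0.873, -0.236, 0.413]
force: [-0.5, -0.5, -0.3]
opening: 0.635
grip_force: 63.5
```

```bash
python3 - <<'E'
from h import *
p,R=tool();g=p+.155*R[:,2];g[2]=.03;g3(g)
c=cam("wrist");s=cam("scene")
save(np.hstack([cv2.resize(c["color"],(400,300)),cv2.resize(s["color"][40:190,20:220],(400,300))]),"p8")
E
```

```text
grasp [ 0.3844 -0.6176  0.0482] tiltdeg 50.6 x dir -30.3 yz -0.000 shift units [-0.28  0.    0.23] j [ 2.02  0.67 -0.94  2.03 -1.35  0.1   0.59] F [-0.5 -0.5 -0.3] op 0.63
```

View pics/p8.png

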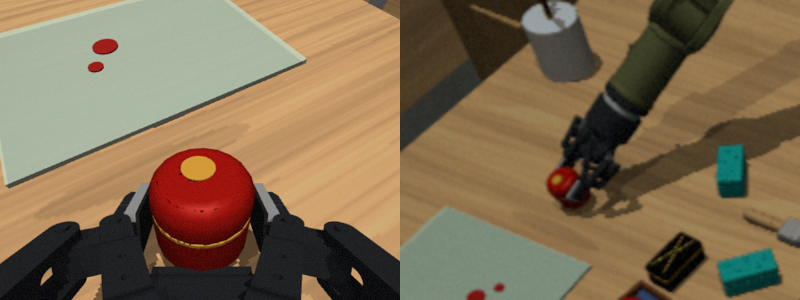

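The caddy is nearly upright in the fingers, knob up at crop (198,168). Lowering to contact.

carry_out(deltas=[{"wx": 0, "wy": 0, "wz": 0, "x": -0.05, "y": 0, "z": 0.04, "jaw": 0}, {"wx": 0, "wy": 0, "wz": 0, "x": -0.04, "y": 0, "z": 0.03, "jaw": 0}, {"wx": 0, "wy": 0, "wz": 0, "x": 0, "y": 0, "z": 0, "jaw": 0}])

```text
time_s: 33.35
ee_pos: [0.2797, -0.5581, 0.1418]
orientation: [0.111, 0.871, -0.237, 0.415]
force: [-0.9, -0.5, 3.2]
opening: 0.631
grip_force: 64.2
```

carry_out(deltas=[{"wx": 0, "wy": 0, "wz": 0, "x": -0.05, "y": 0, "z": 0.04, "jaw": 0}, {"wx": 0, "wy": 0, "wz": 0, "x": 0, "y": 0, "z": 0, "jaw": 0}])

```text
time_s: 33.55
ee_pos: [0.2805, -0.559, 0.1407]
orientation: [0.112, 0.871, -0.236, 0.417]
force: [-2.1, 2.0, 11.2]
opening: 0.632
grip_force: 64.8
```

```bash
python3 - <<'E'
from h import *
p,R=tool();g=p+.155*R[:,2];g[2]=.03;g3(g)
E
```

```text
grasp [ 0.3848 -0.6198  0.0435] tiltdeg 51.2 x dir -30.4 yz -0.002 shift units [-0.21  0.    0.17] j [ 2.01  0.69 -0.93  2.02 -1.49  0.1   0.75] F [-2.1  2.  11.2] op 0.63
```

carry_out(deltas=[{"wx": 0, "wy": 0, "wz": 0, "x": 0, "y": 0, "z": 0, "jaw": 0.3}, {"wx": 0, "wy": 0, "wz": 0, "x": 0, "y": 0, "z": 0, "jaw": 0.5}, {"wx": 0, "wy": 0, "wz": 0, "x": 0, "y": 0, "z": 0, "jaw": 0.8}, {"wx": 0, "wy": 0, "wz": 0, "x": 0, "y": 0, "z": 0, "jaw": 1}, {"wx": 0, "wy": 0, "wz": 0, "x": 0, "y": 0, "z": -0.2, "jaw": 1}, {"wx": 0, "wy": 0, "wz": 0, "x": 0, "y": 0, "z": -0.5, "jaw": 1}, {"wx": 0, "wy": 0, "wz": 0, "x": 0, "y": 0, "z": -0.5, "jaw": 1}, {"wx": 0, "wy": 0, "wz": 0, "x": 0, "y": 0, "z": -0.5, "jaw": 1}, {"wx": 0, "wy": 0, "wz": 0, "x": 0, "y": 0, "z": -0.5, "jaw": 1}, {"wx": 0, "wy": 0, "wz": 0, "x": 0, "y": 0, "z": 0, "jaw": 1}])

```text
time_s: 34.55
ee_pos: [0.2027, -0.5146, 0.2071]
orientation: [0.112, 0.872, -0.239, 0.413]
force: [-0.2, -0.1, -0.2]
opening: 1.002
grip_force: 0.0
```

```bash
python3 - <<'E'
from h import *
p,R=tool();g=p+.155*R[:,2];g[2]=.2;g3(g)
c=cam("wrist");reds(c,zs=(.02,.056));t=cam("top");reds(t,zs=(.03,.056))
save(c["color"],"p9")
E
```

```text
grasp [ 0.306  -0.5755  0.1089] tiltdeg 50.7 x dir -30.7 yz -0.002 shift units [ 1.41 -0.   -1.15] j [ 2.09  0.33 -0.81  2.16 -1.31  0.4   0.43] F [-0.2 -0.1 -0.2] op 1.00
[163, 60, 26, 32, 490] [[0.589, -0.6175], [0.5352, -0.6061]] [-0.317 -0.787]
[238, 174, 76, 63, 3177] [[0.3982, -0.6234], [0.3758, -0.6111]] [-0.486 -0.74 ]
```

```bash
cat >> h.py <<'E'
def hsvblobs(c,lo,hi,amin=30):
    m=cv2.inRange(cv2.cvtColor(c["color"],cv2.COLOR_BGR2HSV),lo,hi);n,l,s,ce=cv2.connectedComponentsWithStats(m)
    return [(s[i].tolist(),ce[i].round(1)) for i in range(1,n) if s[i][4]>amin]
E
python3 - <<'E'
from h import *
c=cam("wrist");b=c["color"][165:250,225:325].astype(int)
# coarse ascii of patch
for v in range(0,85,6):
    r=""
    for u in range(0,100,4):
        B,G,R=b[v,u]; r+= 'R' if R>60 and G<.45*R and B<.45*R else ('Y' if R>130 and B<.5*G and G>.5*R else ('d' if R<70 else '.'))
    print(v+165,r)
E
```

```text
165 .........................
171 .........................
177 ..........RRRRRRRR.......
183 .......RRRRRRRRRRRRR.....
189 .....RRRRRYYYYYYRRRRRR...
195 ....RRRRRYYYYYYYYRRRRRR..
201 ....RRRRRRYYYYYYRRRRRRRR.
207 ...RRRRRRRRR..RRRRRRRRRR.
213 ...RRRRRRRRRRRRRRRRRRRRR.
219 ...RRRRRRRRRRRRRRRRRRRRR.
225 ....RRRRRRRRRRRRRRRRRRRR.
231 ....dRRRRRRRRRRRRRRRRRRd.
237 .....dRRRRRRRRRRRRRRRddd.
243 ....ddddRRRRRRRRRRRdd.d..
249 .....dd.ddddddddddddddd..
```

```bash
python3 - <<'E'
from h import *
c=cam("wrist")
k=ray(c,225+12.8*4,195,.057);print(k.round(4),ray(c,276,248,0).round(4))
E
```

```text
[ 0.3846 -0.614   0.057 ] [ 0.3803 -0.6101  0.    ]
```

```bash
python3 - <<'E'
from h import *
c=cam("wrist");b=c["color"].astype(int)
X=np.array([.3846,-.614])
print([pix(c,[*X,z]).round(0).tolist() for z in(.057,0)],pix(c,[X[0]-.024,X[1]+.014,0]).round(0),pix(c,[X[0]-.024,X[1]+.014,.05]).round(0))
for v in range(225,290,6):
    print(v,"".join('R' if b[v,u,2]>1.9*b[v,u,1] else ('d' if b[v,u].max()<70 else '.') for u in range(225,325,4)),b[v,276])
print(hsvblobs(cam("top"),(0,150,60),(8,255,255),40),hsvblobs(cam("top"),(172,150,60),(180,255,255),40))
t=cam("top");print(pix(t,[*X,.056]).round(0),pix(t,[*X,0]).round(0))
E
```

```text
[[277.0, 195.0], [278.0, 241.0]] [278. 276.] [277. 240.]
225 ....RRRRRRRRRRRRRRRRRRRRR [  3  20 157]
231 ....RRRRRRRRRRRRRRRRRRRR. [ 24  29 154]
237 .....RRRRRRRRRRRRRRRRRRd. [ 13  16 129]
243 .....RRRRRRRRRRRRRRRRR.R. [15 18 92]
249 .....RRR.RRRRRRRRRRR.RR.. [ 8 12 59]
255 ......RRRRd..d.d..RRRRR.. [20 42 69]
261 .......RRRRRRRRRRRRRRR... [ 2  8 54]
267 ........RRRRRRRRRRRRdd... [ 4  0 51]
273 ...........RRRRRRd.dd.... [ 1  0 45]
279 ...............d......... [48 70 90]
285 ......................... [52 74 97]
[([447, 65, 13, 14, 43], array([451.8,  73. ])), ([508, 161, 8, 8, 52], array([511.4, 164.2])), ([419, 171, 19, 18, 204], array([427.2, 179.8])), ([509, 235, 19, 19, 236], array([517.3, 244.6]))] []
[519. 243.] [509. 244.]
```

The caddy is upright at (0.385,-0.614): knob and base pixels match the model. Straightening the tool.

carry_out(deltas=[{"wx": 0, "wy": 0, "wz": 0, "x": 0.47, "y": 0, "z": -0.38, "jaw": 1}, {"wx": 0, "wy": 0, "wz": 0, "x": 0.47, "y": 0, "z": -0.38, "jaw": 1}, {"wx": 0, "wy": 0, "wz": 0, "x": 0.47, "y": 0, "z": -0.38, "jaw": 1}, {"wx": 0, "wy": -0.95, "wz": 0, "x": 0.32, "y": 0, "z": 0, "jaw": 1}, {"wx": 0, "wy": -0.95, "wz": 0, "x": 0.32, "y": 0, "z": 0, "jaw": 1}, {"wx": 0, "wy": -0.95, "wz": 0, "x": 0.32, "y": 0, "z": 0, "jaw": 1}, {"wx": 0, "wy": -0.95, "wz": 0, "x": 0.32, "y": 0, "z": 0, "jaw": 1}, {"wx": 0, "wy": -0.95, "wz": 0, "x": 0.32, "y": 0, "z": 0, "jaw": 1}, {"wx": 0, "wy": -0.95, "wz": 0, "x": 0.32, "y": 0, "z": 0, "jaw": 1}, {"wx": 0, "wy": -0.95, "wz": 0, "x": 0.32, "y": 0, "z": 0, "jaw": 1}, {"wx": 0, "wy": -0.95, "wz": 0, "x": 0.32, "y": 0, "z": 0, "jaw": 1}, {"wx": 0, "wy": -0.9, "wz": 0, "x": 0.32, "y": 0, "z": 0, "jaw": 1}])

```text
time_s: 36.15
ee_pos: [0.3082, -0.5754, 0.361]
orientation: [-0.002, 0.965, -0.261, 0.011]
force: [-0.1, -0.6, -0.7]
opening: 1.005
grip_force: 0.0
```

carry_out(deltas=[{"wx": 0, "wy": 0, "wz": -1, "x": 0, "y": 0, "z": 0, "jaw": 1}, {"wx": 0, "wy": 0, "wz": -1, "x": 0, "y": 0, "z": 0, "jaw": 1}, {"wx": 0, "wy": 0, "wz": -1, "x": 0, "y": 0, "z": 0, "jaw": 1}, {"wx": 0, "wy": 0, "wz": -1, "x": 0, "y": 0, "z": 0, "jaw": 1}, {"wx": 0, "wy": 0, "wz": -1, "x": 0, "y": 0, "z": 0, "jaw": 1}, {"wx": 0, "wy": 0, "wz": -1, "x": 0, "y": 0, "z": 0, "jaw": 1}, {"wx": 0, "wy": 0, "wz": -1, "x": 0, "y": 0, "z": 0, "jaw": 1}, {"wx": 0, "wy": 0, "wz": -1, "x": 0, "y": 0, "z": 0, "jaw": 1}, {"wx": 0, "wy": 0, "wz": -1, "x": 0, "y": 0, "z": 0, "jaw": 1}, {"wx": 0, "wy": 0, "wz": -1, "x": 0, "y": 0, "z": 0, "jaw": 1}, {"wx": 0, "wy": 0, "wz": -1, "x": 0, "y": 0, "z": 0, "jaw": 1}, {"wx": 0, "wy": 0, "wz": -1, "x": 0, "y": 0, "z": 0, "jaw": 1}])

```text
time_s: 37.35
ee_pos: [0.3076, -0.575, 0.3603]
orientation: [0.006, 0.933, 0.358, 0.012]
force: [-0.3, -0.3, 0.9]
opening: 0.998
grip_force: 0.0
```

```bash
python3 - <<'E'
from h import *
g3([.3846,-.614,.032]);go(.3846,-.614,.032,81)
E
```

```text
grasp [ 0.3115 -0.5754  0.2054] tiltdeg 1.5 x dir 42.0 yz 0.019 shift units [0.51 1.48 3.51] j [ 1.64  0.45 -0.79  1.49  0.31  1.31 -0.01] F [-0.3 -0.3  0.9] op 1.00
psi 42.0 tilt -1.000 grasp [ 0.3076 -0.575   0.2053] wz -6.50 | x -0.53 y 1.64 z 3.47 (units) j7 -0.01 F [-0.3 -0.3  0.9] op 1.00 gf 0.0 t 37.4
```

carry_out(deltas=[{"wx": 0, "wy": 0, "wz": -0.93, "x": 0, "y": 0, "z": 0, "jaw": 1}, {"wx": 0, "wy": 0, "wz": -0.93, "x": 0, "y": 0, "z": 0, "jaw": 1}, {"wx": 0, "wy": 0, "wz": -0.93, "x": 0, "y": 0, "z": 0, "jaw": 1}, {"wx": 0, "wy": 0, "wz": -0.93, "x": 0, "y": 0, "z": 0, "jaw": 1}, {"wx": 0, "wy": 0, "wz": -0.93, "x": 0, "y": 0, "z": 0, "jaw": 1}, {"wx": 0, "wy": 0, "wz": -0.93, "x": 0, "y": 0, "z": 0, "jaw": 1}, {"wx": 0, "wy": 0, "wz": -0.93, "x": 0, "y": 0, "z": 0, "jaw": 1}, {"wx": 0, "wy": 0, "wz": 0, "x": 0, "y": 0, "z": 0, "jaw": 1}])

```text
time_s: 38.15
ee_pos: [0.3074, -0.5751, 0.3604]
orientation: [0.009, 0.761, 0.648, 0.009]
force: [-0.2, 0.1, -0.8]
opening: 0.996
grip_force: 0.0
```

```bash
cat >> h.py <<'E'
def lev():
    p,R=tool();d=R.T@[0,0,-1.];v=np.cross([0,0,1.],d);print("level wx %.2f wy %.2f"%tuple(np.degrees(v[:2])/6))
E
python3 - <<'E'
from h import *
lev();g3([.3846,-.614,.032]);go(.3846,-.614,.032,81)
t=cam("top");print(hsvblobs(t,(0,150,60),(8,255,255),100))
E
```

```text
level wx 0.25 wy -0.01
grasp [ 0.3115 -0.5755  0.2054] tiltdeg 1.5 x dir 80.8 yz 0.026 shift units [-0.53  1.48  3.51] j [ 1.72  0.5  -0.92  1.49  0.38  1.33  0.62] F [-0.2  0.1 -0.8] op 1.00
psi 80.8 tilt -1.000 grasp [ 0.3074 -0.5751  0.2054] wz -0.03 | x -0.53 y 1.65 z 3.47 (units) j7 0.62 F [-0.2  0.1 -0.8] op 1.00 gf 0.0 t 38.1
[([419, 171, 19, 18, 203], array([427.2, 180. ])), ([509, 235, 19, 19, 233], array([517.3, 244.6]))]
```

carry_out(deltas=[{"wx": 0.25, "wy": 0, "wz": 0, "x": -0.13, "y": 0.41, "z": 0, "jaw": 1}, {"wx": 0, "wy": 0, "wz": 0, "x": -0.13, "y": 0.41, "z": 0, "jaw": 1}, {"wx": 0, "wy": 0, "wz": 0, "x": -0.13, "y": 0.41, "z": 0, "jaw": 1}, {"wx": 0, "wy": 0, "wz": 0, "x": -0.14, "y": 0.42, "z": 0, "jaw": 1}, {"wx": 0, "wy": 0, "wz": 0, "x": 0, "y": 0, "z": 0.6, "jaw": 1}, {"wx": 0, "wy": 0, "wz": 0, "x": 0, "y": 0, "z": 0.7, "jaw": 1}, {"wx": 0, "wy": 0, "wz": 0, "x": 0, "y": 0, "z": 0.4, "jaw": 1}, {"wx": 0, "wy": 0, "wz": 0, "x": 0, "y": 0, "z": 0, "jaw": 1}, {"wx": 0, "wy": 0, "wz": 0, "x": 0, "y": 0, "z": 0, "jaw": 1}])

```text
time_s: 39.1
ee_pos: [0.3846, -0.6145, 0.2769]
orientation: [-0.0, 0.762, 0.648, -0.0]
force: [-0.0, 0.0, 0.8]
opening: 1.006
grip_force: 0.0
```

```bash
python3 - <<'E'
from h import *
lev();go(.3846,-.614,.032,81)
c=cam("wrist");b=c["color"].astype(int)
print(pix(c,[.3846,-.614,.057]))
print(hsvblobs(c,(12,100,120),(30,255,255),100))
print(hsvblobs(c,(0,150,60),(8,255,255),200))
E
```

```text
level wx -0.00 wy -0.00
psi 80.7 tilt -1.000 grasp [ 0.3846 -0.6145  0.1219] wz -0.05 | x 0.01 y -0.00 z 1.80 (units) j7 0.50 F [-0.   0.   0.8] op 1.01 gf 0.0 t 39.1
[280.5506902  236.39762299]
[([0, 0, 514, 394, 134208], array([221.3, 175.2])), ([266, 221, 33, 31, 802], array([281.8, 235.8])), ([48, 408, 33, 12, 264], array([ 65.6, 415.1])), ([484, 412, 34, 8, 196], array([500.9, 416.4]))]
[([227, 181, 95, 95, 5487], array([273.4, 227.1]))]
```

Knob at (282,236) against a predicted (281,236), so it's well aligned. Descending and gripping.

carry_out(deltas=[{"wx": 0, "wy": 0, "wz": 0, "x": 0, "y": 0, "z": 0.5, "jaw": 1}, {"wx": 0, "wy": 0, "wz": 0, "x": 0, "y": 0, "z": 0.5, "jaw": 1}, {"wx": 0, "wy": 0, "wz": 0, "x": 0, "y": 0, "z": 0.5, "jaw": 1}, {"wx": 0, "wy": 0, "wz": 0, "x": 0, "y": 0, "z": 0.3, "jaw": 1}, {"wx": 0, "wy": 0, "wz": 0, "x": 0, "y": 0, "z": 0, "jaw": 0.6}, {"wx": 0, "wy": 0, "wz": 0, "x": 0, "y": 0, "z": 0, "jaw": 0.3}, {"wx": 0, "wy": 0, "wz": 0, "x": 0, "y": 0, "z": 0, "jaw": 0}, {"wx": 0, "wy": 0, "wz": 0, "x": 0, "y": 0, "z": 0, "jaw": 0}, {"wx": 0, "wy": 0, "wz": 0, "x": 0, "y": 0, "z": 0, "jaw": 0}, {"wx": 0, "wy": 0, "wz": 0, "x": 0, "y": 0, "z": 0, "jaw": 0}])

```text
time_s: 40.15
ee_pos: [0.385, -0.615, 0.1889]
orientation: [0.002, 0.762, 0.648, -0.0]
force: [-0.7, -0.1, 6.9]
opening: 0.643
grip_force: 63.7
```

```bash
python3 - <<'E'
from h import *
go(.5767,-.2797,.041,81)
E
```

```text
psi 80.8 tilt -1.000 grasp [ 0.385  -0.615   0.0339] wz -0.04 | x 7.22 y 2.74 z -0.14 (units) j7 0.47 F [-0.7 -0.1  6.9] op 0.64 gf 63.7 t 40.1
```

carry_out(deltas=[{"wx": 0, "wy": 0, "wz": 0, "x": 0, "y": 0, "z": -0.4, "jaw": 0}, {"wx": 0, "wy": 0, "wz": 0, "x": 0, "y": 0, "z": -0.8, "jaw": 0}, {"wx": 0, "wy": 0, "wz": 0, "x": 0, "y": 0, "z": -0.8, "jaw": 0}, {"wx": 0, "wy": 0, "wz": 0, "x": 0.4, "y": 0.2, "z": -0.8, "jaw": 0}, {"wx": 0, "wy": 0, "wz": 0, "x": 0.85, "y": 0.32, "z": 0, "jaw": 0}, {"wx": 0, "wy": 0, "wz": 0, "x": 0.85, "y": 0.32, "z": 0, "jaw": 0}, {"wx": 0, "wy": 0, "wz": 0, "x": 0.85, "y": 0.32, "z": 0, "jaw": 0}, {"wx": 0, "wy": 0, "wz": 0, "x": 0.85, "y": 0.32, "z": 0, "jaw": 0}, {"wx": 0, "wy": 0, "wz": 0, "x": 0.85, "y": 0.32, "z": 0, "jaw": 0}, {"wx": 0, "wy": 0, "wz": 0, "x": 0.85, "y": 0.32, "z": 0, "jaw": 0}, {"wx": 0, "wy": 0, "wz": 0, "x": 0.85, "y": 0.32, "z": 0, "jaw": 0}, {"wx": 0, "wy": 0, "wz": 0, "x": 0.87, "y": 0.3, "z": 0, "jaw": 0}])

```text
time_s: 41.35
ee_pos: [0.5779, -0.2783, 0.3276]
orientation: [0.0, 0.762, 0.648, -0.0]
force: [-0.2, -0.6, -1.1]
opening: 0.641
grip_force: 63.6
```

carry_out(deltas=[{"wx": 0, "wy": 0, "wz": 0, "x": 0, "y": 0, "z": 0, "jaw": 0}, {"wx": 0, "wy": 0, "wz": 0, "x": 0, "y": 0, "z": 0, "jaw": 0}])

```text
time_s: 41.55
ee_pos: [0.5781, -0.2778, 0.3276]
orientation: [0.0, 0.76, 0.65, -0.0]
force: [-0.3, -0.8, -1.4]
opening: 0.64
grip_force: 63.6
```

```bash
python3 - <<'E'
from h import *
lev();go(.5767,-.2797,.041,81)
E
```

```text
level wx 0.00 wy 0.01
psi 81.0 tilt -1.000 grasp [ 0.5781 -0.2778  0.1726] wz 0.00 | x -0.04 y -0.02 z 2.63 (units) j7 -0.05 F [-0.3 -0.8 -1.4] op 0.64 gf 63.6 t 41.5
```

carry_out(deltas=[{"wx": 0, "wy": 0, "wz": 0, "x": -0.04, "y": 0, "z": 0.5, "jaw": 0}, {"wx": 0, "wy": 0, "wz": 0, "x": 0, "y": 0, "z": 0.7, "jaw": 0}, {"wx": 0, "wy": 0, "wz": 0, "x": 0, "y": 0, "z": 0.6, "jaw": 0}, {"wx": 0, "wy": 0, "wz": 0, "x": 0, "y": 0, "z": 0.4, "jaw": 0}, {"wx": 0, "wy": 0, "wz": 0, "x": 0, "y": 0, "z": 0.2, "jaw": 0}, {"wx": 0, "wy": 0, "wz": 0, "x": 0, "y": 0, "z": 0.14, "jaw": 0}, {"wx": 0, "wy": 0, "wz": 0, "x": 0, "y": 0, "z": 0.08, "jaw": 0}, {"wx": 0, "wy": 0, "wz": 0, "x": 0, "y": 0, "z": 0, "jaw": 0}, {"wx": 0, "wy": 0, "wz": 0, "x": 0, "y": 0, "z": 0, "jaw": 0}])

```text
time_s: 42.45
ee_pos: [0.5774, -0.2822, 0.1965]
orientation: [0.001, 0.762, 0.648, -0.0]
force: [-0.5, -0.0, -1.0]
opening: 0.641
grip_force: 63.8
```

carry_out(deltas=[{"wx": 0, "wy": 0, "wz": 0, "x": 0, "y": 0, "z": 0, "jaw": 0.3}, {"wx": 0, "wy": 0, "wz": 0, "x": 0, "y": 0, "z": 0, "jaw": 0.5}, {"wx": 0, "wy": 0, "wz": 0, "x": 0, "y": 0, "z": 0, "jaw": 0.6}, {"wx": 0, "wy": 0, "wz": 0, "x": 0, "y": 0, "z": -0.2, "jaw": 0.6}, {"wx": 0, "wy": 0, "wz": 0, "x": 0, "y": 0, "z": -0.5, "jaw": 0.6}, {"wx": 0, "wy": 0, "wz": 0, "x": 0, "y": 0, "z": -0.8, "jaw": 0.6}, {"wx": 0, "wy": 0, "wz": 0, "x": 0, "y": 0, "z": -0.8, "jaw": 0.6}, {"wx": 0, "wy": 0, "wz": 0, "x": 0, "y": 0, "z": -0.8, "jaw": 0.6}, {"wx": 0, "wy": 0, "wz": 0, "x": 0, "y": 0, "z": -0.8, "jaw": 1}, {"wx": 0, "wy": 0, "wz": 0, "x": 0, "y": 0, "z": -0.8, "jaw": 1}, {"wx": 0, "wy": 0, "wz": 0, "x": 0, "y": 0, "z": 0, "jaw": 1}, {"wx": 0, "wy": 0, "wz": 0, "x": 0, "y": 0, "z": 0, "jaw": 1}])

```text
time_s: 43.65
ee_pos: [0.5774, -0.2815, 0.4323]
orientation: [0.001, 0.762, 0.648, 0.0]
force: [0.4, 0.1, 0.9]
opening: 1.001
grip_force: 0.0
```

```bash
cat >> h.py <<'E'
TC=np.array([.5697,-.3242]);TA=np.radians(-9)
def wt(p):
    d=np.array(p[:2])-TC;c,s=np.cos(TA),np.sin(TA);return np.array([c*d[0]+s*d[1],-s*d[0]+c*d[1]]).round(3)
E
python3 - <<'E'
from h import *
lev();go(.4433,-.1384,.2,165)
import pickle
c=cam("wrist");t=cam("top");s=cam("scene");pickle.dump((c,t,s),open("c9.pkl","wb"))
for n,k in(("wrist",c),("top",t),("scene",s)):
    for st,ce in hsvblobs(k,(0,150,50),(9,255,255),80)+hsvblobs(k,(12,110,120),(32,255,255),25):
        w=ray(k,*ce,.055)
        if np.abs(wt(w)).max()<.12 and st[4]<8000: print(n,st,ce,w[:2].round(4),"tray",wt(w))
E
```

```text
level wx 0.02 wy 0.02
psi 80.8 tilt -1.000 grasp [ 0.5774 -0.2815  0.2773] wz -14.03 | x 3.33 y 2.07 z 1.55 (units) j7 -0.01 F [0.4 0.1 0.9] op 1.00 gf 0.0 t 43.6
wrist [254, 148, 56, 59, 2153] [280.9 177.7] [ 0.5782 -0.2791] tray [0.001 0.046]
wrist [257, 224, 53, 62, 2093] [282.2 254.3] [ 0.5669 -0.357 ] tray [ 0.002 -0.033]
wrist [277, 172, 19, 20, 305] [286.  181.6] [ 0.5824 -0.2836] tray [0.006 0.042]
wrist [276, 260, 18, 17, 248] [284.5 267.7] [ 0.5669 -0.3719] tray [ 0.005 -0.048]
wrist [172, 274, 27, 10, 77] [185.1 278.7] [ 0.4636 -0.3677] tray [-0.098 -0.06 ]
wrist [173, 291, 29, 7, 70] [186.5 294.2] [ 0.4609 -0.3853] tray [-0.098 -0.077]
top [389, 167, 20, 18, 223] [397.9 176.3] [ 0.576  -0.2771] tray [-0.001  0.047]
top [399, 170, 6, 7, 30] [401.2 172.8] [ 0.5862 -0.2869] tray [0.01  0.039]
scene [125, 188, 19, 17, 191] [134.5 196.3] [ 0.5683 -0.3607] tray [ 0.004 -0.036]
scene [147, 202, 18, 18, 182] [155.5 210. ] [ 0.5828 -0.2771] tray [0.006 0.049]
```

Both caddies stand in the tray. Now measuring the black boxes afresh.

```bash
cat >> h.py <<'E'
def blacks(c,zc=.03,amin=60,amax=9000,vmax=45,near=None,rad=.1):
    m=(c["color"].max(2)<vmax).astype(np.uint8);m=cv2.morphologyEx(m,cv2.MORPH_CLOSE,np.ones((9,9)));m=cv2.morphologyEx(m,cv2.MORPH_OPEN,np.ones((5,5)))
    n,l,s,ce=cv2.connectedComponentsWithStats(m)
    for i in range(1,n):
        if amin<s[i][4]<amax:
            w=ray(c,*ce[i],zc)
            if near is not None and np.hypot(*(w[:2]-near))>rad: continue
            r=cv2.minAreaRect(np.argwhere(l==i)[:,::-1].astype(np.float32));bx=cv2.boxPoints(r)
            q=np.array([ray(c,*p,.042)[:2] for p in bx]);a,b=q[1]-q[0],q[2]-q[1];e=a if np.hypot(*a)>np.hypot(*b) else b
            print("blk",s[i].tolist(),"c",w[:2].round(4),"rectc",q.mean(0).round(4),"len %.3f wid %.3f ang %.1f"%(max(np.hypot(*a),np.hypot(*b)),min(np.hypot(*a),np.hypot(*b)),(np.degrees(np.arctan2(e[1],e[0]))+90)%180-90))
E
python3 - <<'E'
from h import *
import pickle
c,t,s=pickle.load(open("c9.pkl","rb"));a,b=pickle.load(open("c.pkl","rb"))
for n,k in(("t0",b),("t",t)):
    print(n)
    for X in((.4433,-.1384),(.4357,-.3766)): blacks(k,near=np.array(X),rad=.09)
E
```

```text
t0
blk [423, 212, 18, 29, 488] c [ 0.4357 -0.3776] rectc [ 0.4343 -0.3732] len 0.081 wid 0.049 ang -2.1
t
blk [423, 211, 18, 30, 501] c [ 0.4368 -0.3778] rectc [ 0.4358 -0.3733] len 0.083 wid 0.049 ang -2.1
```

carry_out(deltas=[{"wx": 0, "wy": 0, "wz": 0, "x": 0.4, "y": -0.5, "z": 0, "jaw": 1}, {"wx": 0, "wy": 0, "wz": 0, "x": 0.4, "y": -0.52, "z": 0, "jaw": 1}, {"wx": 0, "wy": 0, "wz": 0, "x": 0.4, "y": -0.52, "z": 0, "jaw": 1}, {"wx": 0, "wy": 0, "wz": 0, "x": 0.4, "y": -0.52, "z": 0, "jaw": 1}, {"wx": 0, "wy": 0, "wz": 0, "x": 0.4, "y": -0.52, "z": 0, "jaw": 1}, {"wx": 0, "wy": 0, "wz": 0, "x": 0.41, "y": -0.52, "z": 0, "jaw": 1}, {"wx": 0, "wy": 0, "wz": -1, "x": 0, "y": 0, "z": 0, "jaw": 1}, {"wx": 0, "wy": 0, "wz": -1, "x": 0, "y": 0, "z": 0, "jaw": 1}, {"wx": 0, "wy": 0, "wz": -1, "x": 0, "y": 0, "z": 0, "jaw": 1}, {"wx": 0, "wy": 0, "wz": -1, "x": 0, "y": 0, "z": 0, "jaw": 1}, {"wx": 0, "wy": 0, "wz": -1, "x": 0, "y": 0, "z": 0, "jaw": 1}, {"wx": 0, "wy": 0, "wz": -1, "x": 0, "y": 0, "z": 0, "jaw": 1}])

```text
time_s: 45.0
ee_pos: [0.4429, -0.1382, 0.4295]
orientation: [-0.001, 0.522, 0.853, -0.0]
force: [-0.0, 0.5, 0.5]
opening: 1.001
grip_force: 0.0
```

carry_out(deltas=[{"wx": 0, "wy": 0, "wz": -1, "x": 0, "y": 0, "z": 0, "jaw": 1}, {"wx": 0, "wy": 0, "wz": -1, "x": 0, "y": 0, "z": 0, "jaw": 1}, {"wx": 0, "wy": 0, "wz": -1, "x": 0, "y": 0, "z": 0, "jaw": 1}, {"wx": 0, "wy": 0, "wz": -1, "x": 0, "y": 0, "z": 0, "jaw": 1}, {"wx": 0, "wy": 0, "wz": -1, "x": 0, "y": 0, "z": 0, "jaw": 1}, {"wx": 0, "wy": 0, "wz": -1, "x": 0, "y": 0, "z": 0, "jaw": 1}, {"wx": 0, "wy": 0, "wz": -1, "x": 0, "y": 0, "z": 0, "jaw": 1}, {"wx": 0, "wy": 0, "wz": -1, "x": 0, "y": 0, "z": 0.4, "jaw": 1}, {"wx": 0, "wy": 0, "wz": 0, "x": 0, "y": 0, "z": 0.5, "jaw": 1}, {"wx": 0, "wy": 0, "wz": 0, "x": 0, "y": 0, "z": 0, "jaw": 1}, {"wx": 0, "wy": 0, "wz": 0, "x": 0, "y": 0, "z": 0, "jaw": 1}])

```text
time_s: 46.1
ee_pos: [0.4431, -0.1382, 0.3851]
orientation: [-0.001, 0.132, 0.991, 0.0]
force: [-0.1, -0.3, -0.5]
opening: 1.002
grip_force: 0.0
```

```bash
python3 - <<'E'
from h import *
lev();go(.4433,-.1384,.025,165)
c=cam("wrist","w10")
for v in(45,60,80): print(v);blacks(c,zc=.03,amin=800,amax=20000,vmax=v,near=np.array([.4433,-.1384]))
E
```

```text
level wx 0.01 wy -0.02
psi 164.8 tilt -1.000 grasp [ 0.4431 -0.1382  0.2301] wz -0.04 | x -0.00 y -0.00 z 4.10 (units) j7 1.61 F [-0.1 -0.3 -0.5] op 1.00 gf 0.0 t 46.1
45
blk [257, 137, 50, 100, 4249] c [ 0.4432 -0.1379] rectc [ 0.4434 -0.1378] len 0.088 wid 0.041 ang -14.2
60
blk [256, 137, 51, 100, 4427] c [ 0.4434 -0.1383] rectc [ 0.4433 -0.1382] len 0.088 wid 0.042 ang -16.3
80
blk [256, 136, 52, 101, 4709] c [ 0.443  -0.1382] rectc [ 0.443  -0.1377] len 0.088 wid 0.043 ang -16.3
```

Wet1 is confirmed at (0.443,-0.138), angle -15°. Descending and gripping.

carry_out(deltas=[{"wx": 0, "wy": 0, "wz": 0, "x": 0, "y": 0, "z": 0.6, "jaw": 1}, {"wx": 0, "wy": 0, "wz": 0, "x": 0, "y": 0, "z": 0.7, "jaw": 1}, {"wx": 0, "wy": 0, "wz": 0, "x": 0, "y": 0, "z": 0.7, "jaw": 1}, {"wx": 0, "wy": 0, "wz": 0, "x": 0, "y": 0, "z": 0.7, "jaw": 1}, {"wx": 0, "wy": 0, "wz": 0, "x": 0, "y": 0, "z": 0.6, "jaw": 1}, {"wx": 0, "wy": 0, "wz": 0, "x": 0, "y": 0, "z": 0.45, "jaw": 1}, {"wx": 0, "wy": 0, "wz": 0, "x": 0, "y": 0, "z": 0.3, "jaw": 1}, {"wx": 0, "wy": 0, "wz": 0, "x": 0, "y": 0, "z": 0, "jaw": 1}, {"wx": 0, "wy": 0, "wz": 0, "x": 0, "y": 0, "z": 0, "jaw": 0.3}, {"wx": 0, "wy": 0, "wz": 0, "x": 0, "y": 0, "z": 0, "jaw": -0.2}, {"wx": 0, "wy": 0, "wz": 0, "x": 0, "y": 0, "z": 0, "jaw": -0.4}, {"wx": 0, "wy": 0, "wz": 0, "x": 0, "y": 0, "z": 0, "jaw": -0.4}])

```text
time_s: 47.35
ee_pos: [0.4442, -0.1387, 0.1845]
orientation: [0.001, 0.133, 0.991, -0.001]
force: [-0.2, -1.3, 6.1]
opening: 0.507
grip_force: 61.8
```

carry_out(deltas=[{"wx": 0, "wy": 0, "wz": 0, "x": 0, "y": 0, "z": 0, "jaw": -0.4}, {"wx": 0, "wy": 0, "wz": 0, "x": 0, "y": 0, "z": 0, "jaw": -0.4}])

```text
time_s: 47.55
ee_pos: [0.4443, -0.1387, 0.1845]
orientation: [0.001, 0.133, 0.991, -0.001]
force: [-0.3, -0.2, 6.6]
opening: 0.507
grip_force: 61.8
```

```bash
python3 - <<'E'
from h import *
go(*bw(-.085,-.09),.05,np.degrees(TH)+90)
E
```

```text
psi 164.8 tilt -1.000 grasp [ 0.4443 -0.1387  0.0295] wz 9.53 | x 4.21 y 4.04 z -0.41 (units) j7 1.28 F [-0.3 -0.2  6.6] op 0.51 gf 61.8 t 47.5
```

carry_out(deltas=[{"wx": 0, "wy": 0, "wz": 0, "x": 0, "y": 0, "z": -0.3, "jaw": -0.4}, {"wx": 0, "wy": 0, "wz": 0, "x": 0, "y": 0, "z": -0.7, "jaw": -0.4}, {"wx": 0, "wy": 0, "wz": 0, "x": 0, "y": 0, "z": -0.8, "jaw": -0.4}, {"wx": 0, "wy": 0, "wz": 0, "x": 0, "y": 0, "z": -0.8, "jaw": -0.4}, {"wx": 0, "wy": 0, "wz": 0, "x": 0, "y": 0, "z": -0.8, "jaw": -0.4}, {"wx": 0, "wy": 0, "wz": 0, "x": 0, "y": 0, "z": -0.8, "jaw": -0.4}, {"wx": 0, "wy": 0, "wz": 0, "x": 0, "y": 0, "z": -0.8, "jaw": -0.4}, {"wx": 0, "wy": 0, "wz": 0.95, "x": 0, "y": 0, "z": 0, "jaw": -0.4}, {"wx": 0, "wy": 0, "wz": 0.95, "x": 0, "y": 0, "z": 0, "jaw": -0.4}, {"wx": 0, "wy": 0, "wz": 0.95, "x": 0, "y": 0, "z": 0, "jaw": -0.4}, {"wx": 0, "wy": 0, "wz": 0.95, "x": 0, "y": 0, "z": 0, "jaw": -0.4}, {"wx": 0, "wy": 0, "wz": 0.95, "x": 0, "y": 0, "z": 0, "jaw": -0.4}])

```text
time_s: 48.75
ee_pos: [0.4433, -0.1377, 0.4331]
orientation: [-0.0, 0.374, 0.927, -0.001]
force: [-0.0, -0.1, -0.7]
opening: 0.507
grip_force: 60.9
```

carry_out(deltas=[{"wx": 0, "wy": 0, "wz": 0.95, "x": 0, "y": 0, "z": 0, "jaw": -0.4}, {"wx": 0, "wy": 0, "wz": 0.95, "x": 0, "y": 0, "z": 0, "jaw": -0.4}, {"wx": 0, "wy": 0, "wz": 0.95, "x": 0, "y": 0, "z": 0, "jaw": -0.4}, {"wx": 0, "wy": 0, "wz": 0.95, "x": 0, "y": 0, "z": 0, "jaw": -0.4}, {"wx": 0, "wy": 0, "wz": 0.98, "x": 0, "y": 0, "z": 0, "jaw": -0.4}, {"wx": 0, "wy": 0, "wz": 0, "x": 0.6, "y": 0.57, "z": 0, "jaw": -0.4}, {"wx": 0, "wy": 0, "wz": 0, "x": 0.6, "y": 0.58, "z": 0, "jaw": -0.4}, {"wx": 0, "wy": 0, "wz": 0, "x": 0.6, "y": 0.58, "z": 0, "jaw": -0.4}, {"wx": 0, "wy": 0, "wz": 0, "x": 0.6, "y": 0.58, "z": 0, "jaw": -0.4}, {"wx": 0, "wy": 0, "wz": 0, "x": 0.6, "y": 0.58, "z": 0, "jaw": -0.4}, {"wx": 0, "wy": 0, "wz": 0, "x": 0.6, "y": 0.58, "z": 0, "jaw": -0.4}, {"wx": 0, "wy": 0, "wz": 0, "x": 0.6, "y": 0.57, "z": 0, "jaw": -0.4}])

```text
time_s: 49.95
ee_pos: [0.5732, 0.1243, 0.4324]
orientation: [-0.0, 0.591, 0.807, -0.001]
force: [1.0, -0.5, -0.1]
opening: 0.502
grip_force: 61.3
```

```bash
python3 - <<'E'
from h import *
lev();go(*bw(-.085,-.09),.05,np.degrees(TH)+90)
E
```

```text
level wx -0.01 wy 0.00
psi 107.6 tilt -1.000 grasp [0.5732 0.1243 0.2774] wz 0.00 | x -0.02 y -0.01 z 4.55 (units) j7 -0.24 F [ 1.  -0.5 -0.1] op 0.50 gf 61.3 t 50.0
```

carry_out(deltas=[{"wx": 0, "wy": 0, "wz": 0, "x": 0, "y": 0, "z": 0.5, "jaw": -0.4}, {"wx": 0, "wy": 0, "wz": 0, "x": 0, "y": 0, "z": 0.7, "jaw": -0.4}, {"wx": 0, "wy": 0, "wz": 0, "x": 0, "y": 0, "z": 0.7, "jaw": -0.4}, {"wx": 0, "wy": 0, "wz": 0, "x": 0, "y": 0, "z": 0.7, "jaw": -0.4}, {"wx": 0, "wy": 0, "wz": 0, "x": 0, "y": 0, "z": 0.7, "jaw": -0.4}, {"wx": 0, "wy": 0, "wz": 0, "x": 0, "y": 0, "z": 0.5, "jaw": -0.4}, {"wx": 0, "wy": 0, "wz": 0, "x": 0, "y": 0, "z": 0.3, "jaw": -0.4}, {"wx": 0, "wy": 0, "wz": 0, "x": 0, "y": 0, "z": 0.2, "jaw": -0.4}, {"wx": 0, "wy": 0, "wz": 0, "x": 0, "y": 0, "z": 0.12, "jaw": -0.4}, {"wx": 0, "wy": 0, "wz": 0, "x": 0, "y": 0, "z": 0.08, "jaw": -0.4}, {"wx": 0, "wy": 0, "wz": 0, "x": 0, "y": 0, "z": 0, "jaw": -0.4}])

```text
time_s: 51.05
ee_pos: [0.5727, 0.123, 0.2083]
orientation: [0.0, 0.591, 0.807, -0.0]
force: [-0.4, -0.2, -0.4]
opening: 0.507
grip_force: 61.5
```

```bash
python3 - <<'E'
from h import *
lev();go(*bw(-.085,-.09),.0495,np.degrees(TH)+90)
E
```

```text
level wx 0.00 wy 0.00
psi 107.6 tilt -1.000 grasp [0.5727 0.123  0.0533] wz 0.01 | x -0.00 y 0.01 z 0.08 (units) j7 -0.38 F [-0.4 -0.2 -0.4] op 0.51 gf 61.5 t 51.0
```

carry_out(deltas=[{"wx": 0, "wy": 0, "wz": 0, "x": 0, "y": 0, "z": 0.06, "jaw": -0.4}, {"wx": 0, "wy": 0, "wz": 0, "x": 0, "y": 0, "z": 0.02, "jaw": -0.4}, {"wx": 0, "wy": 0, "wz": 0, "x": 0, "y": 0, "z": 0, "jaw": 0}, {"wx": 0, "wy": 0, "wz": 0, "x": 0, "y": 0, "z": 0, "jaw": 0.4}, {"wx": 0, "wy": 0, "wz": 0, "x": 0, "y": 0, "z": 0, "jaw": 0.6}, {"wx": 0, "wy": 0, "wz": 0, "x": 0, "y": 0, "z": -0.2, "jaw": 0.6}, {"wx": 0, "wy": 0, "wz": 0, "x": 0, "y": 0, "z": -0.5, "jaw": 0.6}, {"wx": 0, "wy": 0, "wz": 0, "x": 0, "y": 0, "z": -0.8, "jaw": 0.6}, {"wx": 0, "wy": 0, "wz": 0, "x": 0, "y": 0, "z": -0.9, "jaw": 0.6}, {"wx": 0, "wy": 0, "wz": 0, "x": 0, "y": 0, "z": -0.9, "jaw": 1}, {"wx": 0, "wy": 0, "wz": 0, "x": 0, "y": 0, "z": -0.9, "jaw": 1}, {"wx": 0, "wy": 0, "wz": 0, "x": 0, "y": 0, "z": -0.6, "jaw": 1}])

```text
time_s: 52.25
ee_pos: [0.5723, 0.1239, 0.4481]
orientation: [0.001, 0.59, 0.807, 0.001]
force: [0.3, -0.1, 0.2]
opening: 0.999
grip_force: 0.0
```

```bash
python3 - <<'E'
from h import *
lev();c=cam("wrist")
for v in(45,70): blacks(c,zc=.05,amin=800,amax=20000,vmax=v,near=bw(-.085,-.09))
print(bw(-.085,-.09))
go(.436,-.3775,.2)
t=cam("top");blacks(t,near=np.array([.436,-.3776]))
E
```

```text
level wx 0.03 wy 0.01
blk [259, 132, 45, 46, 1764] c [0.5648 0.1463] rectc [0.5673 0.1439] len 0.046 wid 0.044 ang -71.4
blk [259, 132, 45, 89, 3769] c [0.5726 0.1247] rectc [0.5743 0.1217] len 0.092 wid 0.044 ang -71.4
[0.57330537 0.12315329]
psi 107.6 tilt -1.000 grasp [0.5731 0.1247 0.2972] wz -0.00 | x -8.74 y -5.65 z 1.94 (units) j7 -0.23 F [1.5 0.9 2.7] op 1.00 gf 0.0 t 52.3
blk [423, 212, 18, 29, 462] c [ 0.4348 -0.3771] rectc [ 0.4343 -0.3732] len 0.081 wid 0.049 ang -2.1
```

carry_out(deltas=[{"wx": 0, "wy": 0, "wz": 0, "x": -0.73, "y": -0.47, "z": 0, "jaw": 1}, {"wx": 0, "wy": 0, "wz": 0, "x": -0.73, "y": -0.47, "z": 0, "jaw": 1}, {"wx": 0, "wy": 0, "wz": 0, "x": -0.73, "y": -0.47, "z": 0, "jaw": 1}, {"wx": 0, "wy": 0, "wz": 0, "x": -0.73, "y": -0.47, "z": 0, "jaw": 1}, {"wx": 0, "wy": 0, "wz": 0, "x": -0.73, "y": -0.47, "z": 0, "jaw": 1}, {"wx": 0, "wy": 0, "wz": 0, "x": -0.73, "y": -0.47, "z": 0, "jaw": 1}, {"wx": 0, "wy": 0, "wz": 0, "x": -0.73, "y": -0.47, "z": 0, "jaw": 1}, {"wx": 0, "wy": 0, "wz": 0, "x": -0.73, "y": -0.47, "z": 0, "jaw": 1}, {"wx": 0, "wy": 0, "wz": 0, "x": -0.73, "y": -0.47, "z": 0, "jaw": 1}, {"wx": 0, "wy": 0, "wz": 0, "x": -0.73, "y": -0.47, "z": 0, "jaw": 1}, {"wx": 0, "wy": 0, "wz": 0, "x": -0.73, "y": -0.47, "z": 0, "jaw": 1}, {"wx": 0, "wy": 0, "wz": 0, "x": -0.71, "y": -0.48, "z": 0, "jaw": 1}])

```text
time_s: 53.55
ee_pos: [0.4345, -0.3804, 0.4437]
orientation: [-0.0, 0.591, 0.807, -0.0]
force: [0.2, -0.4, -0.5]
opening: 1.002
grip_force: 0.0
```

carry_out(deltas=[{"wx": 0, "wy": 0, "wz": 1, "x": 0, "y": 0, "z": 0.1, "jaw": 1}, {"wx": 0, "wy": 0, "wz": 1, "x": 0, "y": 0, "z": 0.1, "jaw": 1}, {"wx": 0, "wy": 0, "wz": 1, "x": 0, "y": 0, "z": 0.1, "jaw": 1}, {"wx": 0, "wy": 0, "wz": 1, "x": 0, "y": 0, "z": 0.1, "jaw": 1}, {"wx": 0, "wy": 0, "wz": 1, "x": 0, "y": 0, "z": 0.1, "jaw": 1}, {"wx": 0, "wy": 0, "wz": 1, "x": 0, "y": 0, "z": 0.1, "jaw": 1}, {"wx": 0, "wy": 0, "wz": 1, "x": 0, "y": 0, "z": 0.1, "jaw": 1}, {"wx": 0, "wy": 0, "wz": 1, "x": 0, "y": 0, "z": 0.1, "jaw": 1}, {"wx": 0, "wy": 0, "wz": 1, "x": 0, "y": 0, "z": 0.1, "jaw": 1}, {"wx": 0, "wy": 0, "wz": 1, "x": 0, "y": 0, "z": 0.1, "jaw": 1}, {"wx": 0, "wy": 0, "wz": 1, "x": 0, "y": 0, "z": 0.1, "jaw": 1}, {"wx": 0, "wy": 0, "wz": 1, "x": 0, "y": 0, "z": 0.1, "jaw": 1}])

```text
time_s: 54.75
ee_pos: [0.4352, -0.3785, 0.3834]
orientation: [-0.0, 0.953, 0.304, -0.0]
force: [0.4, -1.0, -0.2]
opening: 0.998
grip_force: 0.0
```

carry_out(deltas=[{"wx": 0, "wy": 0, "wz": 0.95, "x": 0, "y": 0, "z": 0, "jaw": 1}, {"wx": 0, "wy": 0, "wz": 0.95, "x": 0, "y": 0, "z": 0, "jaw": 1}, {"wx": 0, "wy": 0, "wz": 0.95, "x": 0, "y": 0, "z": 0, "jaw": 1}, {"wx": 0, "wy": 0, "wz": 0.95, "x": 0, "y": 0, "z": 0, "jaw": 1}, {"wx": 0, "wy": 0, "wz": 0.95, "x": 0, "y": 0, "z": 0, "jaw": 1}, {"wx": 0, "wy": 0, "wz": 0.95, "x": 0, "y": 0, "z": 0, "jaw": 1}, {"wx": 0, "wy": 0, "wz": 0.95, "x": 0, "y": 0, "z": 0, "jaw": 1}, {"wx": 0, "wy": 0, "wz": 0, "x": 0, "y": 0, "z": 0, "jaw": 1}, {"wx": 0, "wy": 0, "wz": 0, "x": 0, "y": 0, "z": 0, "jaw": 1}])

```text
time_s: 55.65
ee_pos: [0.4353, -0.3786, 0.3838]
orientation: [0.0, 0.999, -0.036, -0.0]
force: [0.0, -0.8, 0.2]
opening: 0.995
grip_force: 0.0
```

```bash
python3 - <<'E'
from h import *
lev();c=cam("wrist")
for v in(45,60,80): blacks(c,zc=.03,amin=800,amax=20000,vmax=v,near=np.array([.436,-.3776]))
go(.436,-.3775,.029)
E
```

```text
level wx 0.00 wy 0.01
blk [259, 134, 53, 101, 4745] c [ 0.4361 -0.3804] rectc [ 0.4377 -0.3806] len 0.088 wid 0.042 ang -6.9
blk [259, 134, 53, 101, 4921] c [ 0.4372 -0.3804] rectc [ 0.4377 -0.3806] len 0.088 wid 0.042 ang -7.0
blk [259, 134, 53, 101, 4987] c [ 0.4371 -0.3805] rectc [ 0.4376 -0.3808] len 0.088 wid 0.042 ang -6.4
psi -4.2 tilt -1.000 grasp [ 0.4353 -0.3787  0.2289] wz -0.00 | x 0.01 y -0.03 z 4.00 (units) j7 -1.12 F [-0.   0.4 -0.8] op 1.00 gf 0.0 t 55.7
```

carry_out(deltas=[{"wx": 0, "wy": 0, "wz": 0.42, "x": 0.05, "y": 0.03, "z": 0.5, "jaw": 0.6}, {"wx": 0, "wy": 0, "wz": 0, "x": 0, "y": 0, "z": 0.7, "jaw": 0.6}, {"wx": 0, "wy": 0, "wz": 0, "x": 0, "y": 0, "z": 0.7, "jaw": 0.6}, {"wx": 0, "wy": 0, "wz": 0, "x": 0, "y": 0, "z": 0.7, "jaw": 0.6}, {"wx": 0, "wy": 0, "wz": 0, "x": 0, "y": 0, "z": 0.6, "jaw": 0.6}, {"wx": 0, "wy": 0, "wz": 0, "x": 0, "y": 0, "z": 0.45, "jaw": 0.6}, {"wx": 0, "wy": 0, "wz": 0, "x": 0, "y": 0, "z": 0.32, "jaw": 0.6}, {"wx": 0, "wy": 0, "wz": 0, "x": 0, "y": 0, "z": 0, "jaw": 0.6}, {"wx": 0, "wy": 0, "wz": 0, "x": 0, "y": 0, "z": 0, "jaw": 0.2}, {"wx": 0, "wy": 0, "wz": 0, "x": 0, "y": 0, "z": 0, "jaw": -0.2}, {"wx": 0, "wy": 0, "wz": 0, "x": 0, "y": 0, "z": 0, "jaw": -0.4}, {"wx": 0, "wy": 0, "wz": 0, "x": 0, "y": 0, "z": 0, "jaw": -0.4}])

```text
time_s: 56.9
ee_pos: [0.4384, -0.3811, 0.1873]
orientation: [0.001, 0.998, -0.059, 0.001]
force: [0.1, -0.9, 5.9]
opening: 0.502
grip_force: 63.0
```

carry_out(deltas=[{"wx": 0, "wy": 0, "wz": 0, "x": 0, "y": 0, "z": 0, "jaw": -0.4}, {"wx": 0, "wy": 0, "wz": 0, "x": 0, "y": 0, "z": 0, "jaw": -0.4}, {"wx": 0, "wy": 0, "wz": 0, "x": 0, "y": 0, "z": 0, "jaw": -0.4}])

```text
time_s: 57.2
ee_pos: [0.4384, -0.3811, 0.1873]
orientation: [0.001, 0.998, -0.059, 0.001]
force: [-0.6, 0.1, 5.8]
opening: 0.504
grip_force: 63.1
```

```bash
python3 - <<'E'
from h import *
lev();go(*bw(-.085,.05),.05,np.degrees(TH)+90)
E
```

```text
level wx 0.02 wy -0.02
psi -6.8 tilt -1.000 grasp [ 0.4384 -0.3811  0.0323] wz -19.06 | x 11.60 y 5.61 z -0.35 (units) j7 -1.30 F [-0.6  0.1  5.8] op 0.50 gf 63.1 t 57.2
```

carry_out(deltas=[{"wx": 0, "wy": 0, "wz": 0, "x": 0, "y": 0, "z": -0.4, "jaw": -0.4}, {"wx": 0, "wy": 0, "wz": 0, "x": 0, "y": 0, "z": -0.8, "jaw": -0.4}, {"wx": 0, "wy": 0, "wz": 0, "x": 0, "y": 0, "z": -0.8, "jaw": -0.4}, {"wx": 0, "wy": 0, "wz": -1, "x": 0, "y": 0, "z": -0.8, "jaw": -0.4}, {"wx": 0, "wy": 0, "wz": -1, "x": 0, "y": 0, "z": -0.8, "jaw": -0.4}, {"wx": 0, "wy": 0, "wz": -1, "x": 0, "y": 0, "z": -0.8, "jaw": -0.4}, {"wx": 0, "wy": 0, "wz": -1, "x": 0, "y": 0, "z": -0.5, "jaw": -0.4}, {"wx": 0, "wy": 0, "wz": -1, "x": 0, "y": 0, "z": 0, "jaw": -0.4}, {"wx": 0, "wy": 0, "wz": -1, "x": 0, "y": 0, "z": 0, "jaw": -0.4}, {"wx": 0, "wy": 0, "wz": -1, "x": 0, "y": 0, "z": 0, "jaw": -0.4}, {"wx": 0, "wy": 0, "wz": -1, "x": 0, "y": 0, "z": 0, "jaw": -0.4}, {"wx": 0, "wy": 0, "wz": -1, "x": 0, "y": 0, "z": 0, "jaw": -0.4}])

```text
time_s: 58.4
ee_pos: [0.4375, -0.3804, 0.4304]
orientation: [-0.0, 0.916, 0.402, -0.001]
force: [-0.2, 0.7, -1.4]
opening: 0.506
grip_force: 62.1
```

carry_out(deltas=[{"wx": 0, "wy": 0, "wz": -1, "x": 0, "y": 0, "z": 0, "jaw": -0.4}, {"wx": 0, "wy": 0, "wz": -1, "x": 0, "y": 0, "z": 0, "jaw": -0.4}, {"wx": 0, "wy": 0, "wz": -1, "x": 0, "y": 0, "z": 0, "jaw": -0.4}, {"wx": 0, "wy": 0, "wz": -1, "x": 0, "y": 0, "z": 0, "jaw": -0.4}, {"wx": 0, "wy": 0, "wz": -1, "x": 0, "y": 0, "z": 0, "jaw": -0.4}, {"wx": 0, "wy": 0, "wz": -1, "x": 0, "y": 0, "z": 0, "jaw": -0.4}, {"wx": 0, "wy": 0, "wz": -1, "x": 0, "y": 0, "z": 0, "jaw": -0.4}, {"wx": 0, "wy": 0, "wz": -1, "x": 0, "y": 0, "z": 0, "jaw": -0.4}, {"wx": 0, "wy": 0, "wz": -1, "x": 0, "y": 0, "z": 0, "jaw": -0.4}, {"wx": 0, "wy": 0, "wz": -1, "x": 0, "y": 0, "z": 0, "jaw": -0.4}, {"wx": 0, "wy": 0, "wz": -0.06, "x": 0, "y": 0, "z": 0, "jaw": -0.4}])

```text
time_s: 59.5
ee_pos: [0.4375, -0.3805, 0.4303]
orientation: [-0.0, 0.591, 0.807, -0.0]
force: [0.3, 0.2, -1.3]
opening: 0.504
grip_force: 62.0
```

carry_out(deltas=[{"wx": 0, "wy": 0, "wz": 0, "x": 0.72, "y": 0.35, "z": 0, "jaw": -0.4}, {"wx": 0, "wy": 0, "wz": 0, "x": 0.72, "y": 0.35, "z": 0, "jaw": -0.4}, {"wx": 0, "wy": 0, "wz": 0, "x": 0.72, "y": 0.35, "z": 0, "jaw": -0.4}, {"wx": 0, "wy": 0, "wz": 0, "x": 0.72, "y": 0.35, "z": 0, "jaw": -0.4}, {"wx": 0, "wy": 0, "wz": 0, "x": 0.72, "y": 0.35, "z": 0, "jaw": -0.4}, {"wx": 0, "wy": 0, "wz": 0, "x": 0.72, "y": 0.35, "z": 0, "jaw": -0.4}, {"wx": 0, "wy": 0, "wz": 0, "x": 0.72, "y": 0.35, "z": 0, "jaw": -0.4}, {"wx": 0, "wy": 0, "wz": 0, "x": 0.72, "y": 0.35, "z": 0, "jaw": -0.4}, {"wx": 0, "wy": 0, "wz": 0, "x": 0.72, "y": 0.35, "z": 0, "jaw": -0.4}, {"wx": 0, "wy": 0, "wz": 0, "x": 0.72, "y": 0.35, "z": 0, "jaw": -0.4}, {"wx": 0, "wy": 0, "wz": 0, "x": 0.72, "y": 0.35, "z": 0, "jaw": -0.4}, {"wx": 0, "wy": 0, "wz": 0, "x": 0.72, "y": 0.35, "z": 0, "jaw": -0.4}])

```text
time_s: 60.7
ee_pos: [0.5076, 0.0961, 0.4304]
orientation: [0.001, 0.592, 0.806, -0.001]
force: [0.8, -1.5, 0.2]
opening: 0.507
grip_force: 62.2
```

```bash
python3 - <<'E'
from h import *
lev();go(*bw(-.085,.05),.052,np.degrees(TH)+90)
c=cam("wrist");blacks(c,zc=.05,amin=800,amax=20000,vmax=70,near=bw(-.085,-.09))
E
```

```text
level wx -0.01 wy 0.02
psi 107.3 tilt -1.000 grasp [0.5076 0.0961 0.2754] wz -0.04 | x 2.92 y 1.42 z 4.47 (units) j7 -0.08 F [ 0.8 -1.5  0.2] op 0.51 gf 62.2 t 60.7
```

carry_out(deltas=[{"wx": 0, "wy": 0, "wz": 0, "x": 0.59, "y": 0.28, "z": 0, "jaw": -0.4}, {"wx": 0, "wy": 0, "wz": 0, "x": 0.59, "y": 0.28, "z": 0, "jaw": -0.4}, {"wx": 0, "wy": 0, "wz": 0, "x": 0.59, "y": 0.28, "z": 0, "jaw": -0.4}, {"wx": 0, "wy": 0, "wz": 0, "x": 0.58, "y": 0.29, "z": 0, "jaw": -0.4}, {"wx": 0, "wy": 0, "wz": 0, "x": 0.58, "y": 0.29, "z": 0, "jaw": -0.4}, {"wx": 0, "wy": 0, "wz": 0, "x": 0, "y": 0, "z": 0, "jaw": -0.4}, {"wx": 0, "wy": 0, "wz": 0, "x": 0, "y": 0, "z": 0, "jaw": -0.4}])

```text
time_s: 61.45
ee_pos: [0.5308, 0.2566, 0.4301]
orientation: [-0.0, 0.591, 0.807, -0.001]
force: [0.3, -0.6, -1.7]
opening: 0.504
grip_force: 62.2
```

```bash
python3 - <<'E'
from h import *
lev();go(*bw(-.085,.05),.052,np.degrees(TH)+90)
s=cam("scene");t=cam("top")
for n,k in(("s",s),("t",t)):
    print(n,"expected px",pix(k,[*bw(-.085,-.09),.04]).round(0));blacks(k,zc=.04,amin=30,vmax=50,near=bw(-.085,-.05),rad=.15)
i=np.hstack([cv2.resize(s["color"][190:340,200:400],(400,300)),cv2.resize(t["color"][60:285,130:430],(400,300))]);cv2.imwrite("pics/p10.png",i)
E
```

```text
level wx -0.01 wy 0.00
psi 107.6 tilt -1.000 grasp [0.5308 0.2566 0.2751] wz 0.01 | x -0.00 y 0.01 z 4.46 (units) j7 -0.48 F [ 0.3 -0.6 -1.7] op 0.50 gf 62.2 t 61.5
s expected px [282. 263.]
blk [266, 252, 34, 23, 651] c [0.573  0.1247] rectc [0.5729 0.1254] len 0.095 wid 0.060 ang -74.3
t expected px [259. 178.]
blk [232, 136, 13, 5, 65] c [0.6911 0.185 ] rectc [0.6906 0.1849] len 0.035 wid 0.012 ang -89.8
blk [211, 138, 18, 18, 176] c [0.6663 0.2438] rectc [0.6626 0.2395] len 0.051 wid 0.049 ang -12.7
blk [244, 168, 30, 21, 452] c [0.5729 0.1239] rectc [0.5722 0.1244] len 0.090 wid 0.047 ang -72.1
```

View pics/p10.png

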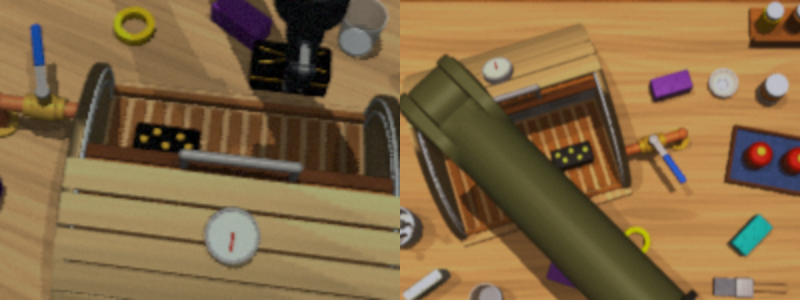

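The picture shows wet1 flat on the rack at crop (168,137), wet2 held above its slot and both caddies in the tray. No third black box is visible. Lowering.

carry_out(deltas=[{"wx": 0, "wy": 0, "wz": 0, "x": 0, "y": 0, "z": 0.5, "jaw": -0.4}, {"wx": 0, "wy": 0, "wz": 0, "x": 0, "y": 0, "z": 0.7, "jaw": -0.4}, {"wx": 0, "wy": 0, "wz": 0, "x": 0, "y": 0, "z": 0.7, "jaw": -0.4}, {"wx": 0, "wy": 0, "wz": 0, "x": 0, "y": 0, "z": 0.7, "jaw": -0.4}, {"wx": 0, "wy": 0, "wz": 0, "x": 0, "y": 0, "z": 0.7, "jaw": -0.4}, {"wx": 0, "wy": 0, "wz": 0, "x": 0, "y": 0, "z": 0.5, "jaw": -0.4}, {"wx": 0, "wy": 0, "wz": 0, "x": 0, "y": 0, "z": 0.3, "jaw": -0.4}, {"wx": 0, "wy": 0, "wz": 0, "x": 0, "y": 0, "z": 0.2, "jaw": -0.4}, {"wx": 0, "wy": 0, "wz": 0, "x": 0, "y": 0, "z": 0.1, "jaw": -0.4}, {"wx": 0, "wy": 0, "wz": 0, "x": 0, "y": 0, "z": 0.05, "jaw": -0.4}, {"wx": 0, "wy": 0, "wz": 0, "x": 0, "y": 0, "z": 0, "jaw": -0.4}])

```text
time_s: 62.65
ee_pos: [0.5316, 0.2558, 0.2086]
orientation: [0.0, 0.591, 0.807, 0.0]
force: [-0.2, -0.5, -0.8]
opening: 0.504
grip_force: 62.4
```

```bash
python3 - <<'E'
from h import *
lev();go(*bw(-.085,.05),.052,np.degrees(TH)+90)
E
```

```text
level wx 0.01 wy 0.00
psi 107.5 tilt -1.000 grasp [0.5316 0.2558 0.0536] wz -0.00 | x 0.02 y -0.00 z 0.03 (units) j7 -0.62 F [-0.2 -0.5 -0.8] op 0.50 gf 62.4 t 62.6
```

carry_out(deltas=[{"wx": 0, "wy": 0, "wz": 0, "x": 0, "y": 0, "z": 0.04, "jaw": -0.4}, {"wx": 0, "wy": 0, "wz": 0, "x": 0, "y": 0, "z": 0, "jaw": 0}, {"wx": 0, "wy": 0, "wz": 0, "x": 0, "y": 0, "z": 0, "jaw": 0.4}, {"wx": 0, "wy": 0, "wz": 0, "x": 0, "y": 0, "z": 0, "jaw": 0.6}, {"wx": 0, "wy": 0, "wz": 0, "x": 0, "y": 0, "z": -0.2, "jaw": 0.6}, {"wx": 0, "wy": 0, "wz": 0, "x": 0, "y": 0, "z": -0.6, "jaw": 0.6}, {"wx": 0, "wy": 0, "wz": 0, "x": 0, "y": 0, "z": -0.9, "jaw": 0.6}, {"wx": 0, "wy": 0, "wz": 0, "x": 0, "y": 0, "z": -0.9, "jaw": 0.6}, {"wx": 0, "wy": 0, "wz": 0, "x": 0, "y": 0, "z": -0.9, "jaw": 0.6}, {"wx": 0, "wy": 0, "wz": 0, "x": 0, "y": 0, "z": -0.9, "jaw": 0.6}, {"wx": 0, "wy": 0, "wz": 0, "x": 0, "y": 0, "z": -0.9, "jaw": 0.6}, {"wx": 0, "wy": 0, "wz": 0, "x": 0, "y": 0, "z": -0.7, "jaw": -0.3}])

```text
time_s: 63.85
ee_pos: [0.5307, 0.2562, 0.5096]
orientation: [0.001, 0.591, 0.807, 0.001]
force: [0.6, 0.4, 0.2]
opening: 0.647
grip_force: 0.0
```

```bash
python3 - <<'E'
from h import *
import pickle
lev();go(*bw(.022,0),.24,np.degrees(TH)+90)
s=cam("scene");t=cam("top");c=cam("wrist");pickle.dump((s,t,c),open("c11.pkl","wb"))
for n,k in(("s",s),("w",c)):
    for y in(-.09,.05):
        print(n,w2b(bw(-.085,y)),pix(k,[*bw(-.085,y),.04]).round(0));blacks(k,zc=.05,amin=100,vmax=60,near=bw(-.085,y),rad=.05)
# bar position in scene: profile
for y in(0,):
  for a in(1.40,1.45,1.5):
    A=a+.1728;X=[*bw(-.215*np.cos(A),y),.022+.215*np.sin(A)];print(a,[pix(k,X).round(1).tolist() for k in(s,c)])
print(s["color"][266:284,318].max(1).tolist(), s["color"][266:284,318].min(1).tolist())
E
```

```text
level wx 0.02 wy 0.00
psi 107.6 tilt -1.000 grasp [0.5307 0.2562 0.3546] wz 0.00 | x -0.99 y 2.15 z 2.29 (units) j7 -0.45 F [0.6 0.4 0.2] op 0.65 gf 0.0 t 63.9
s [-0.085 -0.09 ] [282. 263.]
blk [266, 252, 34, 23, 669] c [0.5774 0.1266] rectc [0.5725 0.125 ] len 0.095 wid 0.062 ang -73.8
s [-0.085  0.05 ] [334. 269.]
w [-0.085 -0.09 ] [278. 273.]
blk [262, 238, 34, 73, 2433] c [0.5726 0.1265] rectc [0.5744 0.1212] len 0.103 wid 0.042 ang -71.8
w [-0.085  0.05 ] [278. 166.]
blk [260, 133, 38, 33, 964] c [0.5218 0.2799] rectc [0.5255 0.2767] len 0.043 wid 0.038 ang 17.6
blk [261, 173, 37, 36, 909] c [0.5423 0.2252] rectc [0.5412 0.2287] len 0.044 wid 0.043 ang -71.8
1.4 [[319.5, 260.0], [394.7, 276.7]]
1.45 [[319.1, 264.4], [409.3, 276.5]]
1.5 [[318.7, 268.9], [423.6, 275.9]]
[6, 61, 118, 149, 132, 110, 74, 63, 67, 35, 20, 34, 108, 157, 164, 163, 164, 163] [0, 56, 114, 145, 127, 105, 71, 29, 22, 5, 0, 8, 57, 96, 103, 102, 98, 100]
```

Both boxes stand on the rack and the bar is at 1.5 rad. Moving to the bar.

carry_out(deltas=[{"wx": 0, "wy": 0, "wz": 0, "x": -0.2, "y": 0.43, "z": 0, "jaw": -0.3}, {"wx": 0, "wy": 0, "wz": 0, "x": -0.2, "y": 0.43, "z": 0, "jaw": -0.3}, {"wx": 0, "wy": 0, "wz": 0, "x": -0.2, "y": 0.43, "z": 0, "jaw": -0.3}, {"wx": 0, "wy": 0, "wz": 0, "x": -0.2, "y": 0.43, "z": 0, "jaw": -0.3}, {"wx": 0, "wy": 0, "wz": 0, "x": -0.19, "y": 0.43, "z": 0, "jaw": -0.3}, {"wx": 0, "wy": 0, "wz": 0, "x": 0, "y": 0, "z": 0, "jaw": -0.3}, {"wx": 0, "wy": 0, "wz": 0, "x": 0, "y": 0, "z": 0.6, "jaw": -0.3}, {"wx": 0, "wy": 0, "wz": 0, "x": 0, "y": 0, "z": 0.5, "jaw": -0.3}, {"wx": 0, "wy": 0, "wz": 0, "x": 0, "y": 0, "z": 0, "jaw": -0.3}])

```text
time_s: 64.9
ee_pos: [0.6476, 0.2404, 0.4463]
orientation: [-0.002, 0.59, 0.807, -0.004]
force: [0.3, -0.8, -0.6]
opening: 0.351
grip_force: 0.0
```

```bash
python3 - <<'E'
from h import *
lev();go(*bw(.022,0),.244,np.degrees(TH)+90)
c=cam("wrist");print([pix(c,[*bw(.022,y),.236]).round(0).tolist() for y in(.05,0.03)])
g=c["color"].astype(int)
for y in(.045,.03):
    u,v=pix(c,[*bw(.022,y),.236]).astype(int); print(v,u,g[v,u-60:u+61:5].mean(1).round().astype(int).tolist())
E
```

```text
level wx -0.08 wy 0.02
psi 107.6 tilt -1.000 grasp [0.6476 0.2404 0.2913] wz 0.01 | x 0.01 y 0.02 z 0.95 (units) j7 -0.41 F [ 0.3 -0.8 -0.6] op 0.35 gf 0.0 t 64.9
[[285.0, 143.0], [285.0, 184.0]]
153 285 [108, 111, 91, 88, 90, 92, 44, 54, 56, 42, 36, 90, 122, 129, 128, 116, 138, 137, 131, 135, 131, 131, 125, 217, 212]
184 285 [213, 216, 175, 144, 144, 175, 37, 51, 50, 42, 38, 91, 117, 130, 127, 113, 139, 139, 134, 135, 134, 135, 135, 130, 128]
```

carry_out(deltas=[{"wx": -0.08, "wy": 0, "wz": 0, "x": 0, "y": 0.04, "z": 0.4, "jaw": -0.3}, {"wx": 0, "wy": 0, "wz": 0, "x": 0, "y": 0, "z": 0.4, "jaw": -0.3}, {"wx": 0, "wy": 0, "wz": 0, "x": 0, "y": 0, "z": 0.15, "jaw": -0.3}, {"wx": 0, "wy": 0, "wz": 0, "x": 0, "y": 0, "z": 0, "jaw": -0.6}, {"wx": 0, "wy": 0, "wz": 0, "x": 0, "y": 0, "z": 0, "jaw": -1}, {"wx": 0, "wy": 0, "wz": 0, "x": 0, "y": 0, "z": 0, "jaw": -1}, {"wx": 0, "wy": 0, "wz": 0, "x": 0, "y": 0, "z": 0, "jaw": -1}, {"wx": 0, "wy": 0, "wz": 0, "x": 0, "y": 0, "z": 0, "jaw": -1}])

```text
time_s: 65.75
ee_pos: [0.6496, 0.2414, 0.404]
orientation: [0.002, 0.591, 0.807, 0.001]
force: [-6.2, -3.4, -1.4]
opening: 0.107
grip_force: 58.5
```

```bash
python3 - <<'E'
from h import *
lev();go(*bw(.022,0),.242,np.degrees(TH)+90)
R=.215;a0=.1728
p=[(-R*np.cos(a0+k),.022+R*np.sin(a0+k)) for k in np.linspace(1.5,0,25)]
print((np.diff(np.array(p),axis=0)/.05).round(2).tolist())
E
```

```text
level wx 0.03 wy 0.01
psi 107.6 tilt -1.000 grasp [0.6496 0.2414 0.249 ] wz 0.00 | x 0.01 y -0.03 z 0.14 (units) j7 -0.43 F [-6.2 -3.4 -1.4] op 0.11 gf 58.5 t 65.8
[[-0.27, 0.02], [-0.27, 0.0], [-0.27, -0.01], [-0.27, -0.03], [-0.26, -0.05], [-0.26, -0.06], [-0.26, -0.08], [-0.25, -0.1], [-0.24, -0.11], [-0.24, -0.13], [-0.23, -0.14], [-0.22, -0.16], [-0.21, -0.17], [-0.2, -0.18], [-0.19, -0.19], [-0.17, -0.2], [-0.16, -0.22], [-0.15, -0.22], [-0.13, -0.23], [-0.12, -0.24], [-0.1, -0.25], [-0.09, -0.25], [-0.07, -0.26], [-0.05, -0.26]]
```

carry_out(deltas=[{"wx": 0, "wy": 0, "wz": 0, "x": 0, "y": 0, "z": 0, "jaw": -0.4}, {"wx": 0, "wy": 0, "wz": 0, "x": 0, "y": 0, "z": 0, "jaw": -0.3}, {"wx": 0, "wy": 0, "wz": 0, "x": 0, "y": 0, "z": 0.14, "jaw": -0.3}, {"wx": 0, "wy": 0, "wz": 0, "x": 0, "y": 0, "z": 0, "jaw": -0.3}, {"wx": 0, "wy": 0, "wz": 0, "x": 0, "y": 0, "z": 0, "jaw": -1}, {"wx": 0, "wy": 0, "wz": 0, "x": 0, "y": 0, "z": 0, "jaw": -1}, {"wx": 0, "wy": 0, "wz": 0, "x": 0, "y": 0, "z": 0, "jaw": -1}, {"wx": 0, "wy": 0, "wz": 0, "x": 0, "y": 0, "z": 0, "jaw": -1}])

```text
time_s: 66.55
ee_pos: [0.6497, 0.2413, 0.3964]
orientation: [0.001, 0.591, 0.807, 0.001]
force: [-6.3, -2.3, 3.4]
opening: 0.112
grip_force: 58.5
```

carry_out(deltas=[{"wx": 0, "wy": 0, "wz": 0, "x": 0, "y": -0.27, "z": -0.02, "jaw": -1}, {"wx": 0, "wy": 0, "wz": 0, "x": 0, "y": -0.27, "z": 0, "jaw": -1}, {"wx": 0, "wy": 0, "wz": 0, "x": 0, "y": -0.27, "z": 0.01, "jaw": -1}, {"wx": 0, "wy": 0, "wz": 0, "x": 0, "y": -0.27, "z": 0.03, "jaw": -1}, {"wx": 0, "wy": 0, "wz": 0, "x": 0, "y": -0.26, "z": 0.05, "jaw": -1}, {"wx": 0, "wy": 0, "wz": 0, "x": 0, "y": -0.26, "z": 0.06, "jaw": -1}, {"wx": 0, "wy": 0, "wz": 0, "x": 0, "y": -0.26, "z": 0.08, "jaw": -1}, {"wx": 0, "wy": 0, "wz": 0, "x": 0, "y": -0.25, "z": 0.1, "jaw": -1}, {"wx": 0, "wy": 0, "wz": 0, "x": 0, "y": -0.24, "z": 0.11, "jaw": -1}, {"wx": 0, "wy": 0, "wz": 0, "x": 0, "y": -0.24, "z": 0.13, "jaw": -1}, {"wx": 0, "wy": 0, "wz": 0, "x": 0, "y": -0.23, "z": 0.14, "jaw": -1}, {"wx": 0, "wy": 0, "wz": 0, "x": 0, "y": -0.22, "z": 0.16, "jaw": -1}])

```text
time_s: 67.75
ee_pos: [0.5068, 0.1958, 0.3549]
orientation: [0.004, 0.591, 0.807, 0.004]
force: [-3.8, -4.2, 12.5]
opening: 0.115
grip_force: 65.7
```

```bash
python3 - <<'E'
from h import *
A=.75+.1728
go(*bw(-.215*np.cos(A),0),.022+.215*np.sin(A),np.degrees(TH)+90)
E
```

```text
psi 107.5 tilt -1.000 grasp [0.5068 0.1958 0.1999] wz -0.01 | x 0.01 y -0.07 z 0.13 (units) j7 -0.40 F [-3.8 -4.2 12.5] op 0.11 gf 65.7 t 67.8
```

carry_out(deltas=[{"wx": 0, "wy": 0, "wz": 0, "x": 0, "y": -0.22, "z": 0.17, "jaw": -1}, {"wx": 0, "wy": 0, "wz": 0, "x": 0, "y": -0.2, "z": 0.18, "jaw": -1}, {"wx": 0, "wy": 0, "wz": 0, "x": 0, "y": -0.19, "z": 0.19, "jaw": -1}, {"wx": 0, "wy": 0, "wz": 0, "x": 0, "y": -0.17, "z": 0.2, "jaw": -1}, {"wx": 0, "wy": 0, "wz": 0, "x": 0, "y": -0.16, "z": 0.22, "jaw": -1}, {"wx": 0, "wy": 0, "wz": 0, "x": 0, "y": -0.15, "z": 0.22, "jaw": -1}, {"wx": 0, "wy": 0, "wz": 0, "x": 0, "y": -0.13, "z": 0.23, "jaw": -1}, {"wx": 0, "wy": 0, "wz": 0, "x": 0, "y": -0.12, "z": 0.24, "jaw": -1}, {"wx": 0, "wy": 0, "wz": 0, "x": 0, "y": -0.1, "z": 0.25, "jaw": -1}, {"wx": 0, "wy": 0, "wz": 0, "x": 0, "y": -0.09, "z": 0.25, "jaw": -1}, {"wx": 0, "wy": 0, "wz": 0, "x": 0, "y": -0.07, "z": 0.26, "jaw": -1}, {"wx": 0, "wy": 0, "wz": 0, "x": 0, "y": -0.05, "z": 0.26, "jaw": -1}])

```text
time_s: 68.95
ee_pos: [0.4273, 0.1703, 0.2173]
orientation: [0.002, 0.591, 0.807, 0.001]
force: [-5.2, -4.6, 2.6]
opening: 0.111
grip_force: 71.3
```

```bash
python3 - <<'E'
from h import *
go(*bw(-.212,0),.064,np.degrees(TH)+90)
E
```

```text
psi 107.6 tilt -1.000 grasp [0.4273 0.1703 0.0623] wz -0.00 | x 0.02 y -0.04 z -0.03 (units) j7 -0.44 F [-5.2 -4.6  2.6] op 0.11 gf 71.3 t 69.0
```

carry_out(deltas=[{"wx": 0, "wy": 0, "wz": 0, "x": 0, "y": 0, "z": 0.1, "jaw": -1}, {"wx": 0, "wy": 0, "wz": 0, "x": 0, "y": 0, "z": 0.06, "jaw": -1}, {"wx": 0, "wy": 0, "wz": 0, "x": 0, "y": 0, "z": 0, "jaw": -1}])

```text
time_s: 69.25
ee_pos: [0.4275, 0.1711, 0.2132]
orientation: [0.002, 0.591, 0.807, -0.003]
force: [-20.9, -14.2, 50.4]
opening: 0.115
grip_force: 77.8
```

```bash
python3 - <<'E'
from h import *
go(*bw(-.212,0),.064,np.degrees(TH)+90)
E
```

```text
psi 107.5 tilt -1.000 grasp [0.4275 0.1711 0.0582] wz -0.00 | x 0.01 y -0.05 z -0.12 (units) j7 -0.45 F [-20.9 -14.2  50.4] op 0.12 gf 77.8 t 69.2
```

It's against the stop. Releasing and lifting off.

carry_out(deltas=[{"wx": 0, "wy": 0, "wz": 0, "x": 0, "y": 0, "z": -0.08, "jaw": -1}, {"wx": 0, "wy": 0, "wz": 0, "x": 0, "y": 0, "z": 0, "jaw": -0.3}, {"wx": 0, "wy": 0, "wz": 0, "x": 0, "y": 0, "z": 0, "jaw": -0.3}, {"wx": 0, "wy": 0, "wz": 0, "x": 0, "y": 0, "z": -0.3, "jaw": -0.3}, {"wx": 0, "wy": 0, "wz": 0, "x": 0, "y": 0, "z": -0.6, "jaw": -0.3}, {"wx": 0, "wy": 0, "wz": 0, "x": 0, "y": 0, "z": -0.8, "jaw": -0.3}, {"wx": 0, "wy": 0, "wz": 0, "x": 0, "y": 0, "z": -0.8, "jaw": -0.3}, {"wx": 0, "wy": 0, "wz": 0, "x": 0, "y": 0, "z": -0.8, "jaw": -0.3}, {"wx": 0, "wy": 0, "wz": 0, "x": 0, "y": 0, "z": -0.6, "jaw": -0.3}, {"wx": 0, "wy": 0, "wz": 0, "x": 0, "y": 0, "z": 0, "jaw": -0.3}])

```text
time_s: 70.25
ee_pos: [0.4287, 0.1721, 0.4136]
orientation: [0.007, 0.591, 0.807, 0.005]
force: [0.5, -0.4, -0.4]
opening: 0.35
grip_force: 0.0
```

```bash
python3 - <<'E'
from h import *
import pickle
c=cam("wrist");t=cam("top");s=cam("scene");pickle.dump((c,t,s),open("c12.pkl","wb"))
# bar: gray neutral bright pixels in wrist vs predictions at several angles
for a in(0,.05,.1):
    A=a+.1728;print(a,[pix(c,[*bw(-.215*np.cos(A),y),.022+.215*np.sin(A)]).round(1).tolist() for y in(.05,-.05)])
u,v=pix(c,[*bw(-.212,.03),.059]).astype(int);print(u,v,c["color"][v,u-24:u+25:2].tolist())
# lever: blue blob
for n,k in(("top",t),("scene",s)):
    for st,ce in hsvblobs(k,(105,150,80),(125,255,255),20):
        w=ray(k,*ce,.104);d=w2b(w)-np.array([-.115,-.262])
        if np.hypot(*d)<.2: print(n,st,ce,w.round(3),"rel",d.round(3),"r %.3f valve %.3f"%(np.hypot(*d),np.arctan2(-d[1],-d[0])))
E
```

```text
0 [[269.8, 126.7], [270.8, 236.3]]
0.05 [[272.1, 127.5], [272.9, 240.3]]
0.1 [[275.3, 128.2], [275.8, 244.5]]
269 150 [[87, 125, 159], [86, 122, 156], [88, 126, 163], [94, 132, 172], [96, 136, 175], [74, 108, 137], [70, 101, 130], [70, 103, 129], [72, 102, 130], [69, 97, 126], [69, 100, 130], [94, 98, 100], [121, 120, 127], [126, 127, 133], [136, 138, 146], [128, 130, 136], [118, 117, 124], [94, 102, 115], [87, 127, 161], [77, 106, 134], [64, 90, 117], [80, 117, 151], [91, 131, 169], [88, 131, 167], [92, 131, 168]]
top [328, 176, 16, 21, 87] [335.4 185.9] [ 0.539 -0.091  0.104] rel [-0.067 -0.022] r 0.070 valve 0.313
scene [216, 202, 6, 21, 87] [218.3 212.2] [ 0.539 -0.089  0.104] rel [-0.067 -0.02 ] r 0.070 valve 0.284
```

The bar sits where it did at the start, so the shutter is shut. The valve is at about 0.30 rad. Next, the lever.

```bash
python3 - <<'E'
from h import *
lev()
def vp(v,r=.075): return bw(-.115-r*np.cos(v),-.262-r*np.sin(v))
p=vp(.30);print(p,vp(.785));go(*p,.2,180+np.degrees(TH+.30)-180)
go(*p,.2)
E
```

```text
level wx 0.07 wy 0.01
[ 0.53495478 -0.09262824] [ 0.56198939 -0.11643027]
psi 107.6 tilt -1.000 grasp [0.427  0.171  0.2539] wz 12.14 | x -1.23 y 5.56 z 1.08 (units) j7 0.07 F [-0.8 -0.7 -0.2] op 0.35 gf 0.0 t 70.4
psi 107.6 tilt -1.000 grasp [0.427  0.171  0.2539] wz -0.00 | x -5.68 y 0.47 z 1.08 (units) j7 0.07 F [-0.8 -0.7 -0.2] op 0.35 gf 0.0 t 70.4
```

carry_out(deltas=[{"wx": 0.07, "wy": 0, "wz": 0, "x": -0.71, "y": 0.06, "z": 0, "jaw": -0.2}, {"wx": 0, "wy": 0, "wz": 0, "x": -0.71, "y": 0.06, "z": 0, "jaw": -0.2}, {"wx": 0, "wy": 0, "wz": 0, "x": -0.71, "y": 0.06, "z": 0, "jaw": -0.2}, {"wx": 0, "wy": 0, "wz": 0, "x": -0.71, "y": 0.06, "z": 0, "jaw": -0.2}, {"wx": 0, "wy": 0, "wz": 0, "x": -0.71, "y": 0.06, "z": 0, "jaw": -0.2}, {"wx": 0, "wy": 0, "wz": 0, "x": -0.71, "y": 0.06, "z": 0, "jaw": -0.2}, {"wx": 0, "wy": 0, "wz": 0, "x": -0.71, "y": 0.06, "z": 0, "jaw": -0.2}, {"wx": 0, "wy": 0, "wz": 0, "x": -0.71, "y": 0.06, "z": 0, "jaw": -0.2}])

```text
time_s: 71.2
ee_pos: [0.536, -0.0938, 0.4072]
orientation: [-0.002, 0.591, 0.807, 0.0]
force: [-0.4, -0.1, 0.8]
opening: 0.406
grip_force: 0.0
```

carry_out(deltas=[{"wx": 0, "wy": 0, "wz": 1, "x": 0, "y": 0, "z": 0, "jaw": -0.2}, {"wx": 0, "wy": 0, "wz": 1, "x": 0, "y": 0, "z": 0, "jaw": -0.2}, {"wx": 0, "wy": 0, "wz": 1, "x": 0, "y": 0, "z": 0, "jaw": -0.2}, {"wx": 0, "wy": 0, "wz": 1, "x": 0, "y": 0, "z": 0, "jaw": -0.2}, {"wx": 0, "wy": 0, "wz": 1, "x": 0, "y": 0, "z": 0, "jaw": -0.2}, {"wx": 0, "wy": 0, "wz": 1, "x": 0, "y": 0, "z": 0, "jaw": -0.2}, {"wx": 0, "wy": 0, "wz": 1, "x": 0, "y": 0, "z": 0, "jaw": -0.2}, {"wx": 0, "wy": 0, "wz": 1, "x": 0, "y": 0, "z": 0, "jaw": -0.2}, {"wx": 0, "wy": 0, "wz": 1, "x": 0, "y": 0, "z": 0, "jaw": -0.2}, {"wx": 0, "wy": 0, "wz": 1, "x": 0, "y": 0, "z": 0, "jaw": -0.2}, {"wx": 0, "wy": 0, "wz": 1, "x": 0, "y": 0, "z": 0, "jaw": -0.2}, {"wx": 0, "wy": 0, "wz": 1, "x": 0, "y": 0, "z": 0, "jaw": -0.2}])

```text
time_s: 72.4
ee_pos: [0.5356, -0.0923, 0.4071]
orientation: [-0.002, 0.953, 0.304, -0.001]
force: [-0.4, -0.8, 0.4]
opening: 0.399
grip_force: 0.0
```

```bash
cat >> h.py <<'E'
def vp(v,r=.075): return bw(-.115-r*np.cos(v),-.262-r*np.sin(v))
def lever(k,z=.106):
    m=cv2.inRange(cv2.cvtColor(k["color"],cv2.COLOR_BGR2HSV),(105,150,60),(125,255,255));n,l,s,ce=cv2.connectedComponentsWithStats(m)
    for i in range(1,n):
        if s[i][4]<20: continue
        w=ray(k,*ce[i],z);d=w2b(w)-np.array([-.115,-.262])
        if np.hypot(*d)>.15: continue
        P=np.argwhere(l==i)[:,::-1].astype(float);e=np.linalg.svd(P-P.mean(0),full_matrices=0)[2][0]*10
        q=ray(k,*(ce[i]+e),z)-ray(k,*(ce[i]-e),z)
        print(s[i].tolist(),"grip",w[:2].round(4),"r %.3f valve %.3f"%(np.hypot(*d),np.arctan2(-d[1],-d[0])),"axis-valve %.3f"%((np.arctan2(q[1],q[0])-TH)%np.pi))
E
python3 - <<'E'
from h import *
lev();lever(cam("wrist"));p=vp(.30);go(*p,.106,np.degrees(TH+.3))
E
```

```text
level wx -0.04 wy 0.01
[274, 151, 20, 88, 1568] grip [ 0.54   -0.0892] r 0.069 valve 0.301 axis-valve 0.296
psi 35.2 tilt -1.000 grasp [ 0.5356 -0.0923  0.2521] wz 0.07 | x -0.01 y -0.00 z 2.92 (units) j7 -0.95 F [ 0.1  0.1 -0.8] op 0.40 gf 0.0 t 72.5
```

carry_out(deltas=[{"wx": 0, "wy": 0, "wz": 0.07, "x": 0, "y": 0, "z": 0.6, "jaw": -0.2}, {"wx": 0, "wy": 0, "wz": 0, "x": 0, "y": 0, "z": 0.7, "jaw": -0.2}, {"wx": 0, "wy": 0, "wz": 0, "x": 0, "y": 0, "z": 0.7, "jaw": -0.2}, {"wx": 0, "wy": 0, "wz": 0, "x": 0, "y": 0, "z": 0.6, "jaw": -0.2}, {"wx": 0, "wy": 0, "wz": 0, "x": 0, "y": 0, "z": 0.32, "jaw": -0.2}, {"wx": 0, "wy": 0, "wz": 0, "x": 0, "y": 0, "z": 0, "jaw": -0.2}, {"wx": 0, "wy": 0, "wz": 0, "x": 0, "y": 0, "z": 0, "jaw": -0.6}, {"wx": 0, "wy": 0, "wz": 0, "x": 0, "y": 0, "z": 0, "jaw": -1}, {"wx": 0, "wy": 0, "wz": 0, "x": 0, "y": 0, "z": 0, "jaw": -1}, {"wx": 0, "wy": 0, "wz": 0, "x": 0, "y": 0, "z": 0, "jaw": -1}])

```text
time_s: 73.45
ee_pos: [0.5363, -0.0923, 0.2647]
orientation: [0.001, 0.953, 0.302, 0.001]
force: [-0.0, 1.3, 0.5]
opening: 0.158
grip_force: 62.1
```

```bash
python3 - <<'E'
from h import *
lev();go(*vp(.785),.106,np.degrees(TH+.785))
# row plan: turn psi by +dpsi/row (wz -), shift in tool axes at row start
p,R=tool();a=bw(-.115,-.262);r=np.hypot(*(p[:2]-a));d=w2b(p)-np.array([-.115,-.262]);v0=np.arctan2(-d[1],-d[0]);print("r,v",r,v0)
dv=(.785-v0)/8;print("per row wz %.2f"%(-np.degrees(dv)/6), "tangential %.3f radial-in %.3f"%(r*np.sin(dv)/.05,r*(1-np.cos(dv))/.05))
ps=np.arctan2(R[1,0],R[0,0]);x=np.array([np.cos(ps),np.sin(ps)]);y=np.array([np.sin(ps),-np.cos(ps)])
m=vp(v0+dv,r)-vp(v0,r);print("first row x %.3f y %.3f"%(m@x/.05,m@y/.05))
E
```

```text
level wx 0.02 wy -0.02
psi 35.1 tilt -1.000 grasp [ 0.5363 -0.0923  0.1097] wz -4.56 | x -0.19 y 0.68 z 0.07 (units) j7 -1.06 F [-0.   1.3  0.5] op 0.16 gf 62.1 t 73.5
r,v 0.0737337284347655 0.3064036963965089
per row wz -0.57 tangential 0.088 radial-in 0.003
first row x 0.003 y 0.088
```

carry_out(deltas=[{"wx": 0, "wy": 0, "wz": -0.57, "x": 0, "y": 0.09, "z": 0, "jaw": -1}, {"wx": 0, "wy": 0, "wz": -0.57, "x": 0, "y": 0.09, "z": 0, "jaw": -1}, {"wx": 0, "wy": 0, "wz": -0.57, "x": 0, "y": 0.09, "z": 0, "jaw": -1}, {"wx": 0, "wy": 0, "wz": -0.57, "x": 0.01, "y": 0.09, "z": 0, "jaw": -1}, {"wx": 0, "wy": 0, "wz": -0.57, "x": 0, "y": 0.09, "z": 0, "jaw": -1}, {"wx": 0, "wy": 0, "wz": -0.57, "x": 0.01, "y": 0.09, "z": 0, "jaw": -1}, {"wx": 0, "wy": 0, "wz": -0.57, "x": 0, "y": 0.09, "z": 0, "jaw": -1}, {"wx": 0, "wy": 0, "wz": -0.57, "x": 0, "y": 0.08, "z": 0, "jaw": -1}, {"wx": 0, "wy": 0, "wz": 0, "x": 0, "y": 0, "z": 0, "jaw": -1}, {"wx": 0, "wy": 0, "wz": 0, "x": 0, "y": 0, "z": 0, "jaw": -1}])

```text
time_s: 74.45
ee_pos: [0.563, -0.1159, 0.2647]
orientation: [0.001, 0.855, 0.518, 0.002]
force: [3.9, 2.1, 1.2]
opening: 0.155
grip_force: 62.2
```

```bash
python3 - <<'E'
from h import *
lev();go(*vp(.785,.0737),.1097,np.degrees(TH+.785))
p,R=tool();d=w2b(p)-np.array([-.115,-.262]);print(np.arctan2(-d[1],-d[0]))
lever(cam("wrist"));lever(cam("top"));lever(cam("scene"))
E
```

```text
level wx 0.04 wy -0.01
psi 62.4 tilt -1.000 grasp [ 0.563  -0.1159  0.1097] wz -0.02 | x 0.01 y -0.01 z -0.00 (units) j7 -0.61 F [3.9 2.1 1.2] op 0.16 gf 62.2 t 74.5
0.7939113933009134
[263, 197, 39, 164, 5865] grip [ 0.5672 -0.1105] r 0.067 valve 0.813 axis-valve 0.787
[205, 215, 9, 11, 52] grip [ 0.5734 -0.0977] r 0.053 valve 0.813 axis-valve 0.741
```

Valve is at about 0.79. Releasing and rising.

carry_out(deltas=[{"wx": 0, "wy": 0, "wz": 0, "x": 0, "y": 0, "z": 0, "jaw": -0.5}, {"wx": 0, "wy": 0, "wz": 0, "x": 0, "y": 0, "z": 0, "jaw": -0.2}, {"wx": 0, "wy": 0, "wz": 0, "x": 0, "y": 0, "z": 0, "jaw": -0.2}, {"wx": 0, "wy": 0, "wz": 0, "x": 0, "y": 0, "z": -0.3, "jaw": -0.2}, {"wx": 0, "wy": 0, "wz": 0, "x": 0, "y": 0, "z": -0.7, "jaw": -0.2}, {"wx": 0, "wy": 0, "wz": 0, "x": 0, "y": 0, "z": -0.8, "jaw": -0.2}, {"wx": 0, "wy": 0, "wz": 0, "x": 0, "y": 0, "z": -0.8, "jaw": -0.2}, {"wx": 0, "wy": 0, "wz": 0, "x": 0, "y": 0, "z": -0.8, "jaw": -0.2}, {"wx": 0, "wy": 0, "wz": 0, "x": 0, "y": 0, "z": 0, "jaw": -0.2}, {"wx": 0, "wy": 0, "wz": 0, "x": 0, "y": 0, "z": 0, "jaw": -0.2}])

```text
time_s: 75.6
ee_pos: [0.5621, -0.1157, 0.4352]
orientation: [0.001, 0.855, 0.519, 0.001]
force: [-0.0, -0.4, -0.6]
opening: 0.404
grip_force: 0.0
```

```bash
python3 - <<'E'
from h import *
c=cam("wrist");t=cam("top");s=cam("scene")
for k in(c,t,s): lever(k)
save(np.hstack([cv2.resize(t["color"][60:330,100:460],(400,300)),cv2.resize(s["color"][120:345,90:390],(400,300))]),"pf")
E
```

```text
[275, 148, 17, 80, 1283] grip [ 0.5659 -0.1125] r 0.070 valve 0.809 axis-valve 0.780
[334, 170, 10, 8, 36] grip [ 0.5734 -0.0994] r 0.055 valve 0.826 axis-valve 0.692
[198, 208, 16, 18, 88] grip [ 0.5663 -0.1126] r 0.070 valve 0.815 axis-valve 0.790
```

View pics/pf.png

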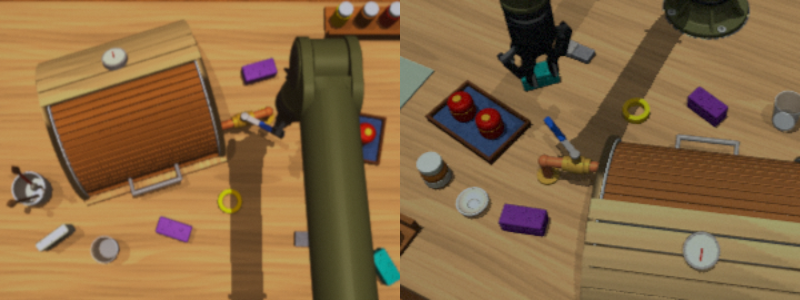

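The shutter is shut, both caddies stand in the tray at crop (460,105) and (488,122), and the lever is at about 45°, roughly 0.80 rad. The robot touches nothing, so I'm handing in.

```bash
python3 -c "
from station import job_done
print(job_done())"
```

```text
the job is handed in; nothing more can be done
None
```

I handed the job in at about 76 s. As far as the cameras could show, both red caddies stand in the tray, both black boxes (I found no third) are on the rack behind the shut shutter, and the valve is at about 0.80 rad. One caddy was tipped over in the curing box when I went to grasp it, so I stood it upright on the bench before putting it in the tray. The hand-in returned no verdict.

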